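Brush out the lens barrels, fit their glasses and screw the retaining rings home

ROBOT

A 6-joint arm with a two-finger parallel gripper is mounted at the origin on a cart in front of the work surface, level with it; the furniture and walls round the work are solid. World frame = base frame: x ahead of the robot, y to its left, z up, the work surface at z = 0. Lengths are in m, angles in rad, forces in N, time in s.
With the tool pointing down it reaches from about 0.275 to 0.85 m from the base axis. Payload 5.2 kg.
Tool frame: the origin (TCP) lies on the centre line of the jaws, within the pads' length; the fingertips stand 17 mm ahead of it and the grasp point (between the pads) lies 2 mm behind it (r.finger_overhang is the distance from the TCP to the fingertips, in m); z points along the fingers, y is the line along which they close (so a half turn about z gives the same grasp; the last joint's range is limited). The gripper opens to 85 mm and grips with 20 to 120 N. Pads are 22 mm wide; open, the fingers measure 114 mm over their backs; the gripper's body (76 mm by 85 mm) begins 54 mm behind the grasp point. The pads swing forward as they close: fully open they stand 13 mm farther back than shut.
Start: joints at [1.124, 0.259, 1.535, -0, 1.348, -0.203], TCP at [0.133, 0.534, 0.248] pointing down, gripper open.
Joint ranges: [-3.14, 3.14], [-0.91, 2.08], [0.19, 2.58], [-1.22, 4.36], [0.22, 2.71], [-3.12, 3.12]. Speed limits (rad/s): [2.57, 2.57, 3.14, 3.14, 3.14, 3.14].

INTERFACE

Orientations are given as a unit quaternion [w, x, y, z].
In Python, from workcell import r gives the robot as it stands. The module is installed in compiled form; this text tells all that it offers.
- The arm moves only by the shell command python3 -m handwheel 'ROWS' [OPENING]. ROWS is JSON, one flat list of numbers, 4 for each row, row after row: the shift along the tool's x, y, z as a fraction of full scale, then the turn about the tool's z as a fraction of full scale. A call has 1 to 5 rows; each row shifts and turns the commanded pose from where the row before left it, along the tool's axes as they then stand; what a row does not reach is not made up. Full scale, the value 1, is 0.2 m for a shift and 180 degrees for a turn. A row lasts 1/8 s, in which the tool goes at most 62.5 mm and 10.7 degrees, less where a joint would pass 70% of its speed; a pose out of reach is approached as far as the arm can. A call with a number of a shift or a turn outside -1 to 1 is refused whole. A call with a gripper value outside its range is refused whole. OPENING is the opening in per cent of the stroke, from 0 (shut) to 100 (fully open), set as the call begins (- or left out, the last holds). The fingers move at their own pace and stop on an object; the grip force is fixed at half the most. Time passes only in rows, so rows that do not move let the fingers close. It gives the time, the measured TCP pose, the force, the opening and the grip force at its end, in the units of the state.
- r.read_state(): the state, without advancing time (a new reading comes with each control period).
- r.get_image(name): name is "scene" or "top"; returns the picture (400x640x3 uint8, red, green, blue); there is no depth.
- r.get_calibration(name): a dict with "fovy" (degrees; the focal length in pixels is half the picture's height over the tangent of half this angle, whatever the lens; pixels are square), "cx", "cy" (the principal point, pixels), "rvec" (rotation vector, rad) and "tvec" (3), from world to camera coordinates, as OpenCV has them. Camera axes: x right, y down, z forward; pixel columns grow to the right and rows downward; lengths in m; the calibration is good to about 2 mm. A picture is of the moment at which its call begins. get_calibration takes no time and is no camera call.
- r.sign_off(): hands the job in; it is judged then, once.
The state is a dict: "t": time; "joint_positions": joint angles; "joint_vel": joint speeds; "tau": joint torques, N m; "eef_pos": TCP position; "eef_rot": TCP orientation; "wrist_force": force on the tool from outside, world axes, zero at the start; "wrist_torque": the same for the moment, N m; "width": finger opening in m; "grasp_force": force on a finger pad.
Only numpy, scipy, OpenCV 4.12 (cv2) and the standard library are available. Lean on these libraries where they do the work, as an engineer would, in place of code of your own. Each camera call takes 0.05 s, during which the arm holds its last target. There are 200 camera calls.

TASK

Scrub out the three lens barrels with the brush, cleanest first: white-banded, then yellow, then red; in each run the brush down to the floor, draw it up to about the shoulder and run it down to the floor again, and afterwards stand it back in its stand. Then lay each amber glass on the bench (two or three of them) flat on the seat of the barrel of its colour, and put a brass ring on top, lugs into the slots at the white marks, screwing it clockwise down to the stop at the red marks until snug. Leave spare rings standing on the bench, and do not shove the small tin or the side cutters about.

Things in the scene. Friction and masses are not known exactly. Their poses are not given: they have to be found in the camera images.
- barrel_white: dark upright lens barrel, white band, fixed, 66 mm wide, 62 mm high, foot 80 mm. Origin: centre of its underside on the bench, z up. All barrels alike. Heights above the origin: floor 6 mm; bore 34 mm wide up to a shoulder at 40; glass seat 45 mm wide from 40 to 49.5; above it a quick thread, 45 mm clear opening, up to the rim at 62 (see yellow, red)
- barrel_yellow: same with a yellow band. Thread: two opposite entry slots for the ring's lugs, 38 degrees wide, 54 mm across, at white bars on the rim; they lie on the barrel's x axis turned 65 degrees counter-clockwise seen from above. Put in there, the lugs land with the ring's underside at 54.5 mm above the barrel's origin
- barrel_red: same with a red band. Thread: from the slots the lugs go down a ramp, 65 degrees clockwise, under a lip, to a rigid stop at red bars on the rim: there the ring's x axis is parallel to the barrel's x axis (either way round) and the ring's underside rests on the glass at 50 mm (up to 51: play). It stays where it is left
- glass_white: round amber glass in a white rim, for the white-banded barrel; may be absent (None); solid disc, 42 mm diameter, 10 mm thick, 35 g, lying flat on the bench (z = 0) at first; origin: centre of its underside, z up. Seated, its origin is 40 mm above the barrel's origin
- glass_yellow: round amber glass in a yellow rim, for the yellow-banded barrel; may be absent (None); solid disc, 42 mm diameter, 10 mm thick, 35 g, lying flat on the bench (z = 0) at first; origin: centre of its underside, z up. Seated, its origin is 40 mm above the barrel's origin
- glass_red: round amber glass in a red rim, for the red-banded barrel; may be absent (None); solid disc, 42 mm diameter, 10 mm thick, 35 g, lying flat on the bench (z = 0) at first; origin: centre of its underside, z up. Seated, its origin is 40 mm above the barrel's origin
- ring_1: brass retaining ring, solid to the hand, 28 mm high, 60 g, all alike. Origin: centre of its underside, z up; stands on the bench at first. Plug 42.6 mm wide, 0 to 12 mm high; two lugs at its foot along +x and -x, reaching 26 mm from the axis, 10 mm wide (24 degrees), 3 mm thick; knurled collar 40 mm wide from 12 to 28 mm: grip it across. White marks on top at +x, -x
- ring_2: brass retaining ring, solid to the hand, 28 mm high, 60 g, all alike. Origin: centre of its underside, z up; stands on the bench at first. Plug 42.6 mm wide, 0 to 12 mm high; two lugs at its foot along +x and -x, reaching 26 mm from the axis, 10 mm wide (24 degrees), 3 mm thick; knurled collar 40 mm wide from 12 to 28 mm: grip it across. White marks on top at +x, -x
- ring_3: brass retaining ring, solid to the hand, 28 mm high, 60 g, all alike. Origin: centre of its underside, z up; stands on the bench at first. Plug 42.6 mm wide, 0 to 12 mm high; two lugs at its foot along +x and -x, reaching 26 mm from the axis, 10 mm wide (24 degrees), 3 mm thick; knurled collar 40 mm wide from 12 to 28 mm: grip it across. White marks on top at +x, -x
- brush: blue-handled round brush 140 mm long, 60 g, upright, tip down in its stand. Origin: centre of the tip, z up the handle. Stiff white head 23 mm wide, 0 to 33 mm, tip 14 mm; rod 6 mm; collar 40 mm wide from 80 to 85 mm, which hangs on the stand's rim; round handle 20 mm wide from 85 to 140 mm: grip it from above
- brush_stand: a grey tube stand fixed to the bench, foot 80 mm, tube 41 mm outside and 30 mm inside, 88 mm high, open at the top; origin: centre of its underside, z up. With the brush put away its origin is 8 mm above the stand's (its collar rests on the rim)
- tip_tin: a small round grey tin with a green top, 36 mm wide, 15 mm high, loose, a bystander; origin: centre of its underside
- side_cutters: red-handled side cutters, 105 x 40 x 8 mm, loose, a bystander; origin: centre of the underside
Not all that is in view belongs to the job. Leave any pink look-alike of the ring_2 alone. Leave any pink or turquoise look-alike of the glass_white alone.

How it is judged:
On the way, in this order (a step that is already met when the one before it is completed fails the run):
1. brush run down to the floor of the white-banded barrel (horizontal distance between brush and barrel_white below 0.012 m and z of brush in the frame of barrel_white below 0.014 m).
2. brush drawn up inside the white-banded barrel (tip 34 mm or more above the barrel's underside) (horizontal distance between brush and barrel_white below 0.012 m and z of brush in the frame of barrel_white between 0.034 and 0.06 m).
3. brush run down to the floor of the white-banded barrel again (all of step 1).
4. brush run down to the floor of the yellow-banded barrel (horizontal distance between brush and barrel_yellow below 0.012 m and z of brush in the frame of barrel_yellow below 0.014 m).
5. brush drawn up inside the yellow-banded barrel (tip 34 mm or more above the barrel's underside) (horizontal distance between brush and barrel_yellow below 0.012 m and z of brush in the frame of barrel_yellow between 0.034 and 0.06 m).
6. brush run down to the floor of the yellow-banded barrel again (all of step 4).
7. brush run down to the floor of the red-banded barrel (horizontal distance between brush and barrel_red below 0.012 m and z of brush in the frame of barrel_red below 0.014 m).
8. brush drawn up inside the red-banded barrel (tip 34 mm or more above the barrel's underside) (horizontal distance between brush and barrel_red below 0.012 m and z of brush in the frame of barrel_red between 0.034 and 0.06 m).
9. brush run down to the floor of the red-banded barrel again (all of step 7).
At the end, for the whole second after the job is handed in: Each glass flat on the seat of its barrel (4 mm off centre, 3 mm in height at most) under a ring lying on it (6 mm off centre, 2.5 mm in height) and turned to the stop (0.22 rad). Brush in its stand (8 mm, tilt 0.12 rad). Spare rings on the bench, all level (0.15 rad). All at rest (horizontal distance between glass_white and barrel_white below 0.004 m and z of glass_white in the frame of barrel_white between 0.037 and 0.043 m and ((horizontal distance between ring_1 and glass_white below 0.006 m and z of ring_1 in the frame of glass_white between 0.007 and 0.0125 m) or (horizontal distance between ring_2 and glass_white below 0.006 m and z of ring_2 in the frame of glass_white between 0.007 and 0.0125 m) or (horizontal distance between ring_3 and glass_white below 0.006 m and z of ring_3 in the frame of glass_white between 0.007 and 0.0125 m)) and (horizontal distance between ring_1 and barrel_white above 0.03 m or angle between the x axis of ring_1 and the x axis of barrel_white, either way round below 0.22 rad) and (horizontal distance between ring_2 and barrel_white above 0.03 m or angle between the x axis of ring_2 and the x axis of barrel_white, either way round below 0.22 rad) and (horizontal distance between ring_3 and barrel_white above 0.03 m or angle between the x axis of ring_3 and the x axis of barrel_white, either way round below 0.22 rad) and horizontal distance between glass_yellow and barrel_yellow below 0.004 m and z of glass_yellow in the frame of barrel_yellow between 0.037 and 0.043 m and ((horizontal distance between ring_1 and glass_yellow below 0.006 m and z of ring_1 in the frame of glass_yellow between 0.007 and 0.0125 m) or (horizontal distance between ring_2 and glass_yellow below 0.006 m and z of ring_2 in the frame of glass_yellow between 0.007 and 0.0125 m) or (horizontal distance between ring_3 and glass_yellow below 0.006 m and z of ring_3 in the frame of glass_yellow between 0.007 and 0.0125 m)) and (horizontal distance between ring_1 and barrel_yellow above 0.03 m or angle between the x axis of ring_1 and the x axis of barrel_yellow, either way round below 0.22 rad) and (horizontal distance between ring_2 and barrel_yellow above 0.03 m or angle between the x axis of ring_2 and the x axis of barrel_yellow, either way round below 0.22 rad) and (horizontal distance between ring_3 and barrel_yellow above 0.03 m or angle between the x axis of ring_3 and the x axis of barrel_yellow, either way round below 0.22 rad) and horizontal distance between glass_red and barrel_red below 0.004 m and z of glass_red in the frame of barrel_red between 0.037 and 0.043 m and ((horizontal distance between ring_1 and glass_red below 0.006 m and z of ring_1 in the frame of glass_red between 0.007 and 0.0125 m) or (horizontal distance between ring_2 and glass_red below 0.006 m and z of ring_2 in the frame of glass_red between 0.007 and 0.0125 m) or (horizontal distance between ring_3 and glass_red below 0.006 m and z of ring_3 in the frame of glass_red between 0.007 and 0.0125 m)) and (horizontal distance between ring_1 and barrel_red above 0.03 m or angle between the x axis of ring_1 and the x axis of barrel_red, either way round below 0.22 rad) and (horizontal distance between ring_2 and barrel_red above 0.03 m or angle between the x axis of ring_2 and the x axis of barrel_red, either way round below 0.22 rad) and (horizontal distance between ring_3 and barrel_red above 0.03 m or angle between the x axis of ring_3 and the x axis of barrel_red, either way round below 0.22 rad) and horizontal distance between brush and brush_stand below 0.008 m and angle between brush's own z axis and vertical below 0.12 rad and z of brush in the frame of brush_stand below 0.014 m and linear speed of each of glass_white, glass_yellow, glass_red, ring_1, ring_2, ring_3, brush below 0.02 m/s and (height (world z) of ring_1 below 0.01 m or (horizontal distance between ring_1 and glass_white below 0.006 m and z of ring_1 in the frame of glass_white between 0.007 and 0.0125 m) or (horizontal distance between ring_1 and glass_yellow below 0.006 m and z of ring_1 in the frame of glass_yellow between 0.007 and 0.0125 m) or (horizontal distance between ring_1 and glass_red below 0.006 m and z of ring_1 in the frame of glass_red between 0.007 and 0.0125 m)) and (height (world z) of ring_2 below 0.01 m or (horizontal distance between ring_2 and glass_white below 0.006 m and z of ring_2 in the frame of glass_white between 0.007 and 0.0125 m) or (horizontal distance between ring_2 and glass_yellow below 0.006 m and z of ring_2 in the frame of glass_yellow between 0.007 and 0.0125 m) or (horizontal distance between ring_2 and glass_red below 0.006 m and z of ring_2 in the frame of glass_red between 0.007 and 0.0125 m)) and (height (world z) of ring_3 below 0.01 m or (horizontal distance between ring_3 and glass_white below 0.006 m and z of ring_3 in the frame of glass_white between 0.007 and 0.0125 m) or (horizontal distance between ring_3 and glass_yellow below 0.006 m and z of ring_3 in the frame of glass_yellow between 0.007 and 0.0125 m) or (horizontal distance between ring_3 and glass_red below 0.006 m and z of ring_3 in the frame of glass_red between 0.007 and 0.0125 m)) and angle between each of glass_white, glass_yellow, glass_red, ring_1, ring_2, ring_3's own z axis and vertical below 0.15 rad and height (world z) of each of glass_white, glass_yellow, glass_red, ring_1, ring_2, ring_3 above -0.02 m); the robot touches nothing.
It fails at once if a bystander shoved about: tip_tin (distance of tip_tin from where it was at the start of the episode above 0.05 m).
It fails at once if a bystander shoved about: side_cutters (distance of side_cutters from where it was at the start of the episode above 0.05 m).
Of glass_white, glass_yellow, glass_red only 2 to 3 are there at a start; the rules pass over those that are not, and their reading is None.
At some moment in a run one of glass_white, glass_yellow, glass_red may be knocked a few centimetres aside while the robot is not near it.
It also fails if it takes over 210 s, if anything falls off the work surface, if the arm or the gripper's body presses on something with over 40 N, if the wrist force passes 120 N, or if a joint passes its speed limit or range.

## Working session

There is one attempt and no reset: what is moved stays moved. The work goes in short steps, Python scripts to look and compute and a shell command to move; the robot and the scene stay as the last step left them, time stands still between calls to the robot, and variables do not carry over. Pictures are saved under pics/ and viewed, at most 14 in all, crops included, and the job is handed in when it is done.

```bash
mkdir -p pics; python3 - <<'E'
from workcell import r
import cv2
for n in("scene","top"):
    im=r.get_image(n); cv2.imwrite(f"pics/{n}0.png",im[:,:,::-1]); print(n,r.get_calibration(n))
print(r.read_state())
E
```

```text
scene {'fovy': 56.843505243279814, 'cx': 318.095442333957, 'cy': 209.30595506217972, 'rvec': array([ 0.81551293, -2.56324573,  1.12859157]), 'tvec': array([0.45165039, 0.24763606, 0.99415781])}
top {'fovy': 53.518080400988474, 'cx': 322.83318979323525, 'cy': 191.11523003320917, 'rvec': array([ 2.13875908, -2.20057498,  0.15465776]), 'tvec': array([0.01164715, 0.54619683, 1.1116846 ])}
{'t': 0.1, 'joint_positions': array([ 1.12420515e+00,  2.59279012e-01,  1.53603003e+00,  1.32583526e-05,
        1.34800104e+00, -2.02809833e-01]), 'joint_vel': array([ 0.0004723 ,  0.0002166 , -0.00318406, -0.00232201,  0.00024021,
       -0.00131236]), 'tau': array([ 3.56300559e-03, -4.46972537e+01, -2.91244018e+01,  8.41924759e-06,
        6.27908885e-03, -5.20700965e-06]), 'eef_pos': array([0.13252564, 0.53330849, 0.24753039]), 'eef_rot': array([-2.80077701e-04,  1.21590484e-01,  9.92579980e-01, -8.11781451e-04]), 'wrist_force': array([-0.56615026, -0.33865807,  0.78608925]), 'wrist_torque': array([ 0.00068041, -0.04055368, -0.00712306]), 'grasp_force': 0.0, 'width': 0.08579817516662533}
```

View pics/top0.png

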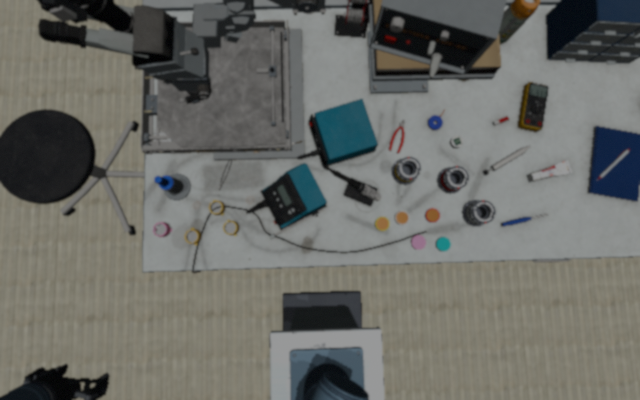

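View pics/scene0.png

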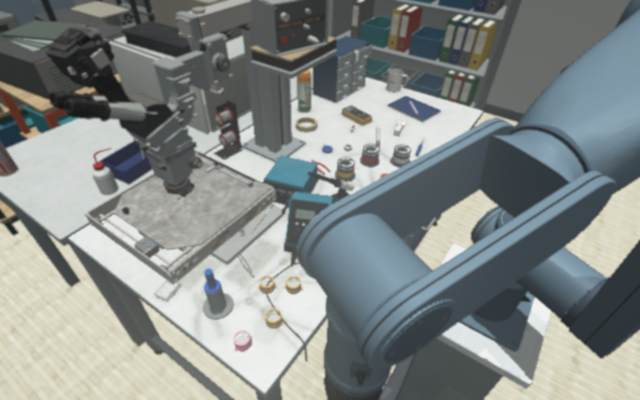

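The top view shows brush and stand (~165,182), rings at (218,208), (194,236), (232,228), a pink decoy ring (162,229), barrels at (405,168), (452,178), (478,210), and glasses at (381,224), (402,217), (432,215). I'll enlarge this area.

```bash
cat > h.py <<'E'
import numpy as np,cv2
from workcell import r
C={}
def cal(n):
    c=r.get_calibration(n); f=200/np.tan(np.radians(c['fovy'])/2)
    return np.array([[f,0,c['cx']],[0,f,c['cy']],[0,0,1]]),c['rvec'],c['tvec']
def proj(n,P):
    K,rv,tv=cal(n); return cv2.projectPoints(np.float64(P).reshape(-1,3),rv,tv,K,None)[0][:,0]
def px(n,u,v,z):
    K,rv,tv=cal(n); R=cv2.Rodrigues(rv)[0]; d=R.T@np.linalg.inv(K)@[u,v,1]; o=-R.T@tv
    return (o+d*(z-o[2])/d[2]).round(4)
def crop(n,u0,v0,u1,v1,s,name,im=None):
    im=r.get_image(n) if im is None else im
    c=cv2.resize(im[v0:v1,u0:u1],None,fx=s,fy=s,interpolation=cv2.INTER_CUBIC)
    c=np.clip(1.4*c.astype(float)-30,0,255).astype('u1')
    cv2.imwrite(f"pics/{name}.png",c[:,:,::-1]); return im
E
python3 - <<'E'
from h import *
im=cv2.imread("pics/top0.png")[:,:,::-1]
a=im[145:255,365:505]; b=im[165:250,145:245]
crop("top",365,150,505,255,5.7,"barrels",im)
crop("top",145,165,245,245,7,"rings",im)
print(proj("top",[[0,0,0],[.5,0,0],[.5,.3,0],[.133,.534,.248]]))
for u,v,z in [(165,182,.15),(176,186,0),(218,208,.028),(194,236,.028),(232,228,.028),(405,168,.062),(452,178,.062),(478,210,.062),(381,224,.01),(402,217,.01),(432,215,.01)]: print(u,v,px("top",u,v,z))
E
```

```text
[[326.98876699 385.99233804]
 [321.74537465 208.04392273]
 [219.59442629 210.91234772]
 [ 84.98980604 373.26375778]]
165 182 [0.5669 0.4043 0.15  ]
176 186 [0.5772 0.428  0.    ]
218 208 [0.5063 0.2979 0.028 ]
194 236 [0.4285 0.3656 0.028 ]
232 228 [0.448  0.2581 0.028 ]
405 168 [ 0.6026 -0.2388  0.062 ]
452 178 [ 0.5703 -0.3713  0.062 ]
478 210 [ 0.4773 -0.4388  0.062 ]
381 224 [ 0.4476 -0.1716  0.01  ]
402 217 [ 0.4663 -0.2343  0.01  ]
432 215 [ 0.4696 -0.3231  0.01  ]
```

View pics/barrels.png

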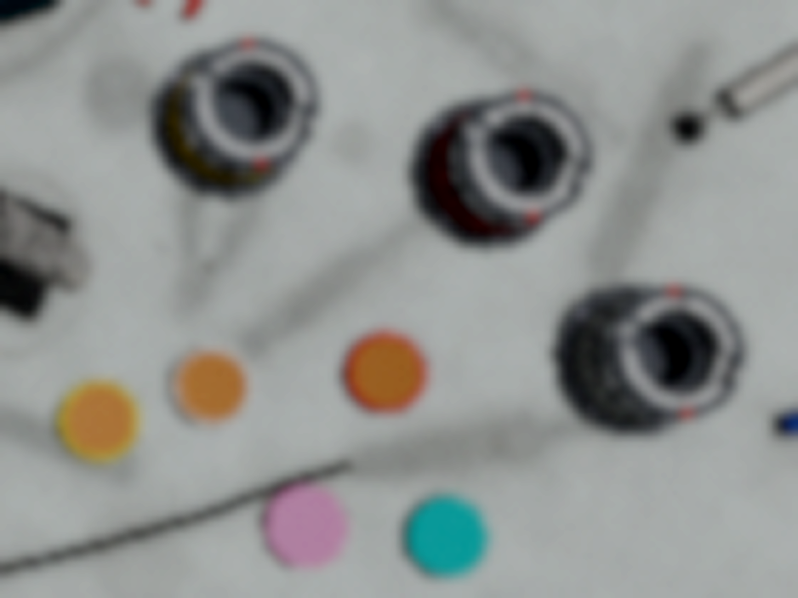

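View pics/rings.png

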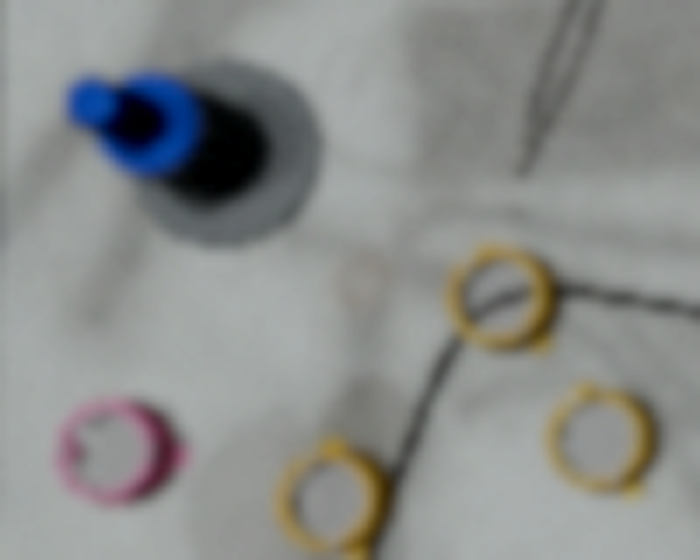

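Barrels crop: rim centres at yellow (252,103), red (525,155) and white (682,352), with the red bar pairs readable. Amber glasses are yellow (98,421), white (210,386) and red (386,372). Rings crop: rings at (502,297), (333,497), (600,438), brush top at (93,103), stand foot at (222,152).

```bash
python3 - <<'E'
from h import *
B=lambda u,v,z:px("top",365+(u+.5)/5.7-.5,150+(v+.5)/5.7-.5,z)
G=lambda u,v,z:px("top",145+(u+.5)/7-.5,165+(v+.5)/7-.5,z)
print("brush",G(93,103,.148),G(150,125,.093),G(222,152,.004))
for n,c,a,b in [("Y",(252,103),(248,43),(263,163)),("R",(525,155),(523,95),(532,217)),("W",(682,352),(673,291),(686,412))]:
    p,q=B(*a,.062),B(*b,.062); d=p-q
    print(n,B(*c,.062),(p+q)/2,np.hypot(*d[:2]),"xaxis deg",np.degrees(np.arctan2(d[1],d[0])))
for n,c in [("gY",(98,421)),("gW",(210,386)),("gR",(386,372))]: print(n,B(*c,.01))
for n,c,a,b in [("A",(502,297),(490,250),(542,349)),("B",(333,497),(333,442),(360,555)),("C",(600,438),(587,390),(635,492))]:
    p,q=G(*a,.003),G(*b,.003); d=p-q
    print(n,G(*c,.028),(p+q)/2,np.hypot(*d[:2]),np.degrees(np.arctan2(d[1],d[0])))
E
```

```text
brush [0.5748 0.4235 0.148 ] [0.5744 0.4229 0.093 ] [0.5758 0.4258 0.004 ]
Y [ 0.6033 -0.2497  0.062 ] [ 0.60335 -0.25145  0.062  ] 0.061037857105242545 xaxis deg 3.851539375275946
R [ 0.5735 -0.385   0.062 ] [ 0.573  -0.3862  0.062 ] 0.061600324674469034 xaxis deg 0.1860246045075078
W [ 0.473  -0.4562  0.062 ] [ 0.4734 -0.455   0.062 ] 0.060026993927732156 xaxis deg 1.7183580016554816
gY [ 0.4492 -0.1739  0.01  ]
gW [ 0.4655 -0.2326  0.01  ]
gR [ 0.47   -0.3241  0.01  ]
A [0.5093 0.3028 0.028 ] [0.51035 0.30315 0.003  ] 0.047363488047228924 27.268363474141026
B [0.4299 0.3708 0.028 ] [0.4296  0.37285 0.003  ] 0.04838646504963964 13.749048983419325
C [0.4506 0.263  0.028 ] [0.45015 0.2637  0.003  ] 0.047248809508811954 24.775140568831908
```

```bash
python3 -m handwheel '[0,0,0,-0.0388,0,0,0,-0.0388,-0.2,0,0,0,-0.25,-0.05,0,0,-0.25,-0.05,0,0]' 60; python3 -m handwheel '[-0.25,-0.06,0,0,-0.25,-0.06,0,0,-0.25,-0.06,0,0,-0.25,-0.06,0,0,-0.25,-0.06,0,0]';python3 -m handwheel '[-0.25,-0.06,0,0,-0.25,-0.06,0,0,0,0,0,0]'
```

```text
t: 0.72
eef_pos: [0.2737, 0.5134, 0.2479]
eef_rot: [-0.0, -0.0, 1.0, -0.0]
wrist_force: [-0.1, 0.1, -0.0]
width: 0.0513
grasp_force: 0.0
t: 1.35
eef_pos: [0.5241, 0.4531, 0.2476]
eef_rot: [-0.001, 0.0, 1.0, -0.0]
wrist_force: [0.5, 0.4, 0.2]
width: 0.0511
grasp_force: 0.0
t: 1.72
eef_pos: [0.6262, 0.427, 0.2454]
eef_rot: [-0.001, 0.002, 1.0, -0.001]
wrist_force: [0.7, -0.0, 0.5]
width: 0.0511
grasp_force: 0.0
```

```bash
python3 -m handwheel '[0.255,-0.015,0,0,0,0,0,0,0,0,0.2,0,0,0,0.2,0,0,0,0.2,0]';python3 -m handwheel '[0,0,0,0,0,0,0,0]';python3 -m handwheel '[0,0,0,0,0,0,0,0,0,0,0,0,0,0,0,0]' 0
```

```text
t: 2.35
eef_pos: [0.5716, 0.4274, 0.1278]
eef_rot: [0.001, -0.0, 1.0, 0.0]
wrist_force: [-0.2, -0.4, -0.4]
width: 0.0513
grasp_force: 0.0
t: 2.6
eef_pos: [0.5725, 0.4275, 0.1302]
eef_rot: [0.001, -0.0, 1.0, 0.001]
wrist_force: [0.3, -0.3, 0.2]
width: 0.0515
grasp_force: 0.0
t: 3.1
eef_pos: [0.5727, 0.4272, 0.1306]
eef_rot: [0.002, 0.0, 1.0, 0.001]
wrist_force: [-1.0, 0.2, 6.4]
width: 0.0186
grasp_force: 58.4
```

```bash
python3 -m handwheel '[0,0,-0.2,0,0,0,-0.25,0,0,0,-0.25,0,0,0,-0.2,0,0,0,0,0]';python3 -m handwheel '[0.03,-0.15,0,0,0.03,-0.25,0,0,0.03,-0.25,0,0,0.03,-0.25,0,0,0.03,-0.25,0,0]';python3 -m handwheel '[0.03,-0.25,0,0,0.03,-0.25,0,0,0.03,-0.25,0,0,0.03,-0.25,0,0,0.03,-0.25,0,0]';python3 -m handwheel '[0.03,-0.25,0,0,0.03,-0.25,0,0,0.03,-0.25,0,0,0.03,-0.25,0,0,0.03,-0.25,0,0]';python3 -m handwheel '[0.03,-0.25,0,0,0.03,-0.2,0,0,0,-0.15,0,0,0,0,0,0,0,0,0,0]'
```

```text
t: 3.72
eef_pos: [0.573, 0.4275, 0.3136]
eef_rot: [0.004, -0.0, 1.0, 0.002]
wrist_force: [0.5, 1.1, -1.8]
width: 0.0186
grasp_force: 58.7
t: 4.35
eef_pos: [0.5406, 0.1951, 0.3068]
eef_rot: [-0.001, -0.0, 1.0, -0.0]
wrist_force: [1.8, -0.8, -1.9]
width: 0.0186
grasp_force: 58.8
t: 4.97
eef_pos: [0.5106, -0.0546, 0.307]
eef_rot: [-0.001, 0.0, 1.0, 0.0]
wrist_force: [1.2, -0.6, -0.5]
width: 0.0189
grasp_force: 58.8
t: 5.6
eef_pos: [0.4808, -0.3044, 0.3069]
eef_rot: [-0.001, 0.0, 1.0, 0.001]
wrist_force: [1.3, 0.5, -0.7]
width: 0.0186
grasp_force: 58.8
t: 6.22
eef_pos: [0.4694, -0.4224, 0.3071]
eef_rot: [-0.001, 0.0, 1.0, 0.001]
wrist_force: [0.5, 0.2, -0.3]
width: 0.0183
grasp_force: 58.8
```

```bash
python3 -m handwheel '[-0.018,-0.166,0,0,0,0,0.25,0,0,0,0.2,0,0,0,0,0,0,0,0,0]'; python3 - <<'E'
from h import *
crop("top",425,130,545,230,6.5,"w1")
E
```

```text
t: 6.85
eef_pos: [0.4742, -0.4563, 0.2203]
eef_rot: [0.001, -0.0, 1.0, -0.001]
wrist_force: [0.2, -0.3, -0.4]
width: 0.0187
grasp_force: 59.0
```

View pics/w1.png

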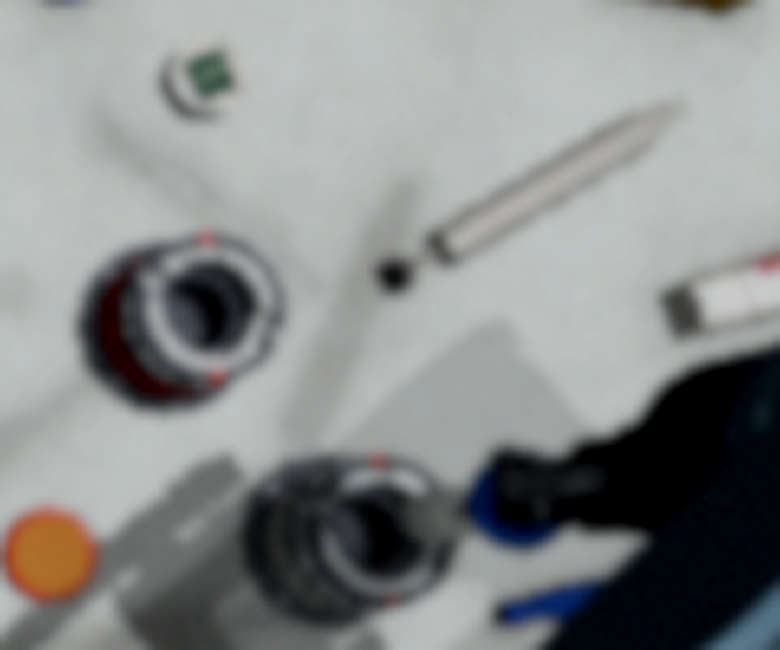

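The brush head hangs right over the white barrel's bore (blue collar at ~(515,500), bore at ~(390,530) on the same viewing line), so I lower it.

```bash
python3 -m handwheel '[0,0,0.16,0,0,0,0.16,0,0,0,0.11,0,0,0,0,0,0,0,0,0]'; python3 -m handwheel '[0,0,0,0,0,0,0,0]'
```

```text
t: 7.52
eef_pos: [0.4743, -0.4575, 0.1348]
eef_rot: [0.001, -0.0, 1.0, -0.002]
wrist_force: [-0.2, -0.4, -0.7]
width: 0.0184
grasp_force: 59.0
t: 7.78
eef_pos: [0.4737, -0.4569, 0.1336]
eef_rot: [0.001, 0.0, 1.0, -0.001]
wrist_force: [-0.2, 0.5, -0.7]
width: 0.0183
grasp_force: 59.0
```

```bash
python3 -m handwheel '[0,0,0.018,0,0,0,0,0,0,0,0,0]'; python3 -m handwheel '[0,0,-0.09,0,0,0,-0.09,0,0,0,0,0,0,0,0,0]'; python3 -m handwheel '[0,0,0.09,0,0,0,0.09,0,0,0,0,0,0,0,0,0,0,0,0,0]'
```

```text
t: 8.15
eef_pos: [0.4733, -0.4564, 0.1286]
eef_rot: [-0.0, 0.0, 1.0, 0.0]
wrist_force: [0.6, -0.2, 0.7]
width: 0.0184
grasp_force: 59.3
t: 8.65
eef_pos: [0.4733, -0.4564, 0.1651]
eef_rot: [0.0, -0.0, 1.0, -0.0]
wrist_force: [-0.7, 0.9, -0.5]
width: 0.0184
grasp_force: 59.3
t: 9.28
eef_pos: [0.4731, -0.4561, 0.1277]
eef_rot: [-0.0, 0.0, 1.0, 0.001]
wrist_force: [-0.0, 0.1, -1.7]
width: 0.0184
grasp_force: 63.0
```

```bash
python3 -m handwheel '[0,0,-0.2,0,0,0,-0.25,0,0,0,-0.2,0,0,0,0,0]'; python3 -m handwheel '[-0.13,0.2,0,0,-0.13,0.21,0,0,-0.13,0.21,0,0,-0.13,0.21,0,0,-0.13,0.2,0,0]'; python3 -m handwheel '[0,0,0,0,0,0,0,0,0,0,0,0]'
```

```text
t: 9.78
eef_pos: [0.4745, -0.458, 0.2632]
eef_rot: [0.002, -0.0, 1.0, -0.003]
wrist_force: [0.9, -0.1, -0.9]
width: 0.0186
grasp_force: 63.0
t: 10.4
eef_pos: [0.6035, -0.2486, 0.2568]
eef_rot: [-0.001, -0.0, 1.0, 0.001]
wrist_force: [0.3, 0.3, -0.0]
width: 0.0184
grasp_force: 63.0
t: 10.78
eef_pos: [0.6025, -0.2515, 0.258]
eef_rot: [-0.001, 0.001, 1.0, 0.0]
wrist_force: [-0.4, -0.1, -1.1]
width: 0.0185
grasp_force: 63.0
```

Down 0.129 to TCP ≈ 0.129, up 37 mm, down again.

```bash
python3 -m handwheel '[0,0,0.24,0,0,0,0.24,0,0,0,0.16,0,0,0,0,0,0,0,0,0]'; python3 -m handwheel '[0,0,0,0,0,0,0,0]'; python3 -m handwheel '[0,0,-0.09,0,0,0,-0.09,0,0,0,0,0,0,0,0,0]'; python3 -m handwheel '[0,0,0.09,0,0,0,0.09,0,0,0,0,0,0,0,0,0,0,0,0,0]'
```

```text
t: 11.4
eef_pos: [0.6036, -0.2517, 0.1319]
eef_rot: [0.001, 0.001, 1.0, -0.0]
wrist_force: [0.5, -1.4, -0.4]
width: 0.0186
grasp_force: 64.0
t: 11.65
eef_pos: [0.6038, -0.2508, 0.132]
eef_rot: [0.001, 0.0, 1.0, -0.001]
wrist_force: [-0.9, -0.1, -1.2]
width: 0.0185
grasp_force: 64.0
t: 12.15
eef_pos: [0.6033, -0.2504, 0.167]
eef_rot: [0.0, -0.0, 1.0, -0.0]
wrist_force: [-0.6, 0.9, -0.7]
width: 0.0186
grasp_force: 64.0
t: 12.78
eef_pos: [0.6038, -0.2507, 0.1313]
eef_rot: [0.0, 0.0, 1.0, -0.0]
wrist_force: [-0.7, 0.5, 0.3]
width: 0.0187
grasp_force: 64.0
```

```bash
python3 -m handwheel '[0,0,0.015,0,0,0,0,0,0,0,-0.09,0,0,0,-0.1,0,0,0,0,0]'; python3 -m handwheel '[0,0,0,0,0,0,0.09,0,0,0,0.1,0,0,0,0,0,0,0,0,0]'; python3 -m handwheel '[0,0,-0.2,0,0,0,-0.25,0,0,0,-0.2,0,0,0,0,0]'; python3 -m handwheel '[0.05,-0.22,0,0,0.05,-0.23,0,0,0.05,-0.23,0,0,0,0,0,0,0,0,0,0]'; python3 -m handwheel '[0,0,0.24,0,0,0,0.24,0,0,0,0.17,0,0,0,0,0,0,0,0,0]'; python3 -m handwheel '[0,0,0,0,0,0,0,0]'
```

```text
t: 13.4
eef_pos: [0.6048, -0.2514, 0.169]
eef_rot: [0.002, -0.0, 1.0, -0.002]
wrist_force: [0.8, -0.0, -0.1]
width: 0.0187
grasp_force: 64.0
t: 14.02
eef_pos: [0.6028, -0.2501, 0.1263]
eef_rot: [-0.001, 0.0, 1.0, 0.001]
wrist_force: [0.9, 0.7, -0.2]
width: 0.0184
grasp_force: 64.4
t: 14.52
eef_pos: [0.605, -0.2514, 0.2622]
eef_rot: [0.004, -0.0, 1.0, -0.002]
wrist_force: [0.2, -0.2, 0.0]
width: 0.0183
grasp_force: 64.4
t: 15.15
eef_pos: [0.573, -0.3859, 0.2561]
eef_rot: [-0.001, 0.0, 1.0, 0.001]
wrist_force: [0.5, -0.4, -0.9]
width: 0.0188
grasp_force: 64.4
t: 15.78
eef_pos: [0.5733, -0.3853, 0.1283]
eef_rot: [-0.001, -0.001, 1.0, 0.0]
wrist_force: [-4.0, 0.1, -2.4]
width: 0.0186
grasp_force: 63.5
t: 16.02
eef_pos: [0.5732, -0.3861, 0.1287]
eef_rot: [0.0, -0.0, 1.0, 0.0]
wrist_force: [-2.5, 1.8, 0.6]
width: 0.0185
grasp_force: 63.7
```

```bash
python3 -m handwheel '[0,0,-0.09,0,0,0,-0.1,0,0,0,0,0,0,0,0,0]'; python3 -m handwheel '[0,0,0.09,0,0,0,0.1,0,0,0,0,0,0,0,0,0,0,0,0,0]';  python3 -m handwheel '[0,0,-0.25,0,0,0,-0.25,0,0,0,-0.25,0,0,0,-0.25,0,0,0,0,0]'; python3 -m handwheel '[0,0.15,0,0,0,0.25,0,0,0,0.25,0,0,0,0.25,0,0,0,0.25,0,0]';python3 -m handwheel '[0,0.25,0,0,0,0.25,0,0,0,0.25,0,0,0,0.25,0,0,0,0.25,0,0]';python3 -m handwheel '[0,0.25,0,0,0,0.25,0,0,0,0.25,0,0,0,0.25,0,0,0,0.25,0,0]';python3 -m handwheel '[0,0.15,0,0,0,0,0,0,0,0,0,0,0,0,0,0]'
```

```text
t: 16.52
eef_pos: [0.5738, -0.3867, 0.1664]
eef_rot: [0.001, 0.0, 1.0, -0.001]
wrist_force: [0.3, 0.3, -0.6]
width: 0.0186
grasp_force: 63.7
t: 17.15
eef_pos: [0.573, -0.3864, 0.1277]
eef_rot: [-0.0, -0.0, 1.0, 0.0]
wrist_force: [-1.8, -0.6, -1.5]
width: 0.0186
grasp_force: 63.9
t: 17.77
eef_pos: [0.5751, -0.3877, 0.3351]
eef_rot: [0.005, -0.0, 1.0, -0.004]
wrist_force: [-0.1, -0.2, 0.1]
width: 0.0185
grasp_force: 63.7
t: 18.4
eef_pos: [0.5732, -0.1548, 0.3273]
eef_rot: [0.0, 0.0, 1.0, 0.0]
wrist_force: [-0.1, 0.3, -0.2]
width: 0.0187
grasp_force: 63.7
t: 19.02
eef_pos: [0.5731, 0.0953, 0.3274]
eef_rot: [0.0, 0.0, 1.0, 0.0]
wrist_force: [0.0, -0.2, -0.6]
width: 0.0187
grasp_force: 63.7
t: 19.65
eef_pos: [0.5731, 0.3453, 0.3272]
eef_rot: [0.0, -0.0, 1.0, 0.0]
wrist_force: [0.6, -0.3, -0.5]
width: 0.0181
grasp_force: 63.7
t: 20.15
eef_pos: [0.5737, 0.3723, 0.3278]
eef_rot: [0.0, 0.001, 1.0, -0.0]
wrist_force: [-0.1, -0.6, -0.9]
width: 0.0193
grasp_force: 63.7
```

```bash
python3 -m handwheel '[0,0.15,0,0,0,0.125,0,0,0,0,0.2,0,0,0,0.2,0,0,0,0,0]'; python3 -m handwheel '[0,0,0.1,0,0,0,0.1,0,0,0,0.1,0,0,0,0.1,0,0,0,0.1,0]'; python3 -m handwheel '[0,0,0.05,0,0,0,0.05,0,0,0,0.06,0,0,0,0,0,0,0,0,0]'
```

```text
t: 20.78
eef_pos: [0.572, 0.4265, 0.2438]
eef_rot: [-0.004, 0.001, 1.0, -0.002]
wrist_force: [0.3, -0.3, -0.1]
width: 0.0185
grasp_force: 63.7
t: 21.4
eef_pos: [0.5736, 0.4275, 0.1504]
eef_rot: [0.0, 0.0, 1.0, -0.0]
wrist_force: [-3.9, -3.2, 2.7]
width: 0.0187
grasp_force: 64.2
t: 22.02
eef_pos: [0.5747, 0.4278, 0.1221]
eef_rot: [0.002, 0.0, 1.0, 0.0]
wrist_force: [-8.2, -8.3, 20.4]
width: 0.0184
grasp_force: 65.4
```

```bash
python3 -m handwheel '[0,0,-0.02,0,0,0,0,0]'; python3 -m handwheel '[0,0,0,0,0,0,0,0,0,0,0,0,0,0,0,0]' 60; python3 -m handwheel '[0,0,-0.2,0,0,0,-0.2,0,0,0,-0.2,0,0,-0.2,0,0,0,-0.25,0,0]';python3 -m handwheel '[0,-0.2,0,0,0,0,0,0]'; python3 - <<'E'
from h import *
im=crop("top",145,165,245,245,5,"rings1"); a=cv2.imread("pics/rings1.png")
crop("top",365,150,505,255,5,"b1",im); b=cv2.imread("pics/b1.png")
c=np.zeros((530,800,3),'u1'); 
b=cv2.resize(b,None,fx=.42,fy=.42); a=a[:, :500]; c[:400,:500]=a; c[:b.shape[0],503:503+b.shape[1]]=b[:, :297]
cv2.imwrite("pics/both1.png",c)
E
```

```text
t: 22.28
eef_pos: [0.5744, 0.4281, 0.1222]
eef_rot: [0.001, 0.0, 1.0, 0.0]
wrist_force: [-3.7, -5.1, 8.6]
width: 0.0186
grasp_force: 64.6
t: 22.78
eef_pos: [0.5734, 0.4287, 0.1195]
eef_rot: [-0.0, -0.0, 1.0, 0.0]
wrist_force: [-0.3, 0.1, -0.0]
width: 0.0512
grasp_force: 0.0
t: 23.4
eef_pos: [0.5734, 0.3387, 0.2403]
eef_rot: [0.001, -0.001, 1.0, 0.0]
wrist_force: [0.8, -1.2, 0.0]
width: 0.0512
grasp_force: 0.0
t: 23.65
eef_pos: [0.5738, 0.2959, 0.24]
eef_rot: [0.0, 0.002, 1.0, -0.0]
wrist_force: [-0.3, 1.5, -0.3]
width: 0.0514
grasp_force: 0.0
```

View pics/both1.png

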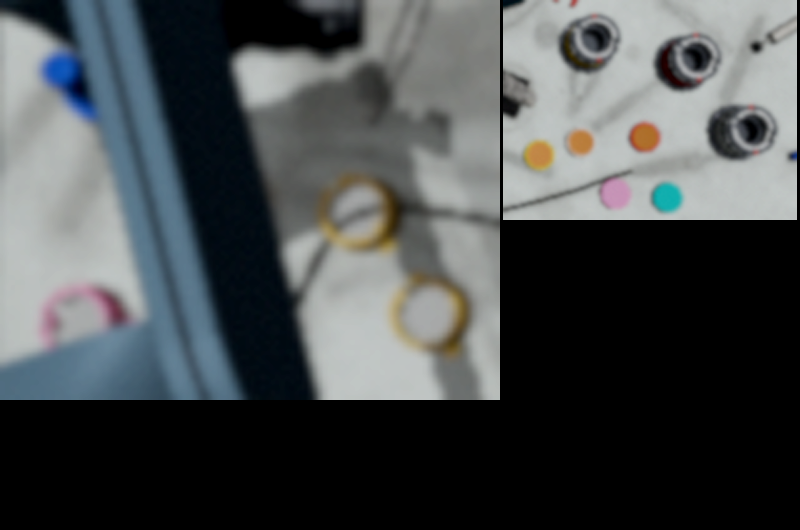

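The brush stands in its stand with its top at nearly the same pixel as before, and the glasses have not moved. Next I'll refine the barrel, glass and ring positions with code.

```bash
cat > m.py <<'E'
from h import *
from scipy.optimize import minimize
from scipy.ndimage import map_coordinates
T=np.radians(np.arange(0,360,3)); cs=np.c_[np.cos(T),np.sin(T)]
def smp(g,c,rad,z):
    P=np.c_[np.asarray(c)+rad*cs,np.full(len(T),z)]; q=proj("top",P)
    return map_coordinates(g,[q[:,1],q[:,0]],order=3)
def fit(g,c0,r0,z,sgn=1,d=.0015,bounds=None):
    f=lambda p:-sgn*np.mean(np.clip(smp(g,p[:2],r0+d,z)-smp(g,p[:2],r0-d,z),-60,60))
    best=min((minimize(f,np.array(c0)+o,method='Nelder-Mead',options=dict(initial_simplex=np.array(c0)+o+np.array([[0,0],[.002,0],[0,.002]]),xatol=1e-5,fatol=1e-3)) for o in np.array([[0,0],[.002,.002],[-.002,-.002]])),key=lambda s:s.fun)
    return best.x.round(4),round(-best.fun,1)
def grab(n=6): return np.mean([r.get_image("top").astype(float) for _ in range(n)],0)
def glass(im,c0,R=.035,sat=70):
    q=proj("top",[[*c0,.01]])[0]; u,v=q.astype(int); s=im[v-16:v+17,u-16:u+17]
    k=cv2.resize(s.astype('f4'),None,fx=8,fy=8,interpolation=cv2.INTER_CUBIC)
    m=((k[...,0]-k[...,2])>sat).astype('u1')
    n,l,st,ce=cv2.connectedComponentsWithStats(m); i=1+np.argmax(st[1:,4])
    return px("top",u-16+(ce[i][0]+.5)/8-.5,v-16+(ce[i][1]+.5)/8-.5,.01),2*np.sqrt(st[i,4]/np.pi)/8
E
python3 - <<'E'
from m import *
im=grab(); np.save("im1.npy",im); g=im.mean(2)
for n,c in [("Y",(.6033,-.2505)),("R",(.5733,-.3855)),("W",(.4732,-.4556))]:
    print(n,[fit(g,c,q,.062,1) for q in(.021,.0225,.024)])
    d=im[...,0]-im[...,1:].max(2); out=[]
    for s in(1,-1):
        u,v=proj("top",[[c[0]+s*.03,c[1],.062]])[0]; u0,v0=int(round(u)),int(round(v))
        w=np.clip(d[v0-3:v0+4,u0-3:u0+4]-15,0,None); yy,xx=np.mgrid[v0-3:v0+4,u0-3:u0+4]
        out.append(px("top",(w*xx).sum()/w.sum(),(w*yy).sum()/w.sum(),.062))
    e=out[0]-out[1]; print("  bars",(out[0]+out[1])/2,np.hypot(*e[:2]),np.degrees(np.arctan2(e[1],e[0])))
for n,c in [("gY",(.4492,-.1739)),("gW",(.4655,-.2326)),("gR",(.47,-.3241))]: print(n,glass(im,c),fit(g,c,.021,.008,1),fit(g,c,.023,.005,1))
E
```

```text
Y [(array([ 0.6039, -0.2499]), np.float64(29.8)), (array([ 0.6038, -0.2496]), np.float64(21.1)), (array([ 0.6086, -0.2596]), np.float64(13.2))]
  bars [ 0.60295 -0.2509   0.062  ] 0.061573127255321373 2.7927023657132857
R [(array([ 0.5736, -0.3851]), np.float64(31.2)), (array([ 0.5735, -0.3849]), np.float64(21.2)), (array([ 0.5711, -0.3951]), np.float64(12.2))]
  bars [ 0.573  -0.3865  0.062 ] 0.061400325732035015 0.18663054356554615
W [(array([ 0.4737, -0.4537]), np.float64(30.7)), (array([ 0.4737, -0.4535]), np.float64(21.3)), (array([ 0.4775, -0.4641]), np.float64(16.1))]
  bars [ 0.4732 -0.455   0.062 ] 0.060626726779531744 1.7013546053261484
gY (array([ 0.4492, -0.1739,  0.01  ]), np.float64(12.647948931555714)) (array([ 0.4484, -0.1719]), np.float64(11.7)) (array([ 0.4473, -0.173 ]), np.float64(11.1))Traceback (most recent call last):
  File "<stdin>", line 11, in <module>
  File "m.py", line 10, in fit
    best=min((minimize(f,np.array(c0)+o,method='Nelder-Mead',options=dict(initial_simplex=np.array(c0)+o+np.array([[0,0],[.002,0],[0,.002]]),xatol=1e-5,fatol=1e-3)) for o in np.
[... 648 characters left out ...]
tion(np.copy(x), *(wrapper_args + args))
  File "m.py", line 9, in <lambda>
    f=lambda p:-sgn*np.mean(np.clip(smp(g,p[:2],r0+d,z)-smp(g,p[:2],r0-d,z),-60,60))
                                                        ~~~^^^^^^^^^^^^^^^^
  File "m.py", line 6, in smp
    P=np.c_[np.asarray(c)+rad*cs,np.full(len(T),z)]; q=proj("top",P)
                                                       ~~~~^^^^^^^^^
  File "h.py", line 8, in proj
    K,rv,tv=cal(n); return cv2.projectPoints(np.float64(P).reshape(-1,3),rv,tv,K,None)[0][:,0]
            ~~~^^^
  File "h.py", line 5, in cal
    c=r.get_calibration(n); f=200/np.tan(np.radians(c['fovy'])/2)
ValueError: time passes only in moves, steps and waits
```

```bash
python3 -m handwheel '[0.04,-0.2,0,0,0.04,-0.25,0,0,0.04,-0.25,0,0,0.04,-0.25,0,0,0.04,-0.25,0,0]' 62; python3 -m handwheel '[0.04,-0.25,0,0,0.04,-0.25,0,0,0.04,-0.25,0,0,0.04,-0.25,0,0,0.04,-0.25,0,0]'; python3 -m handwheel '[0.04,-0.25,0,0,0.04,-0.2,0,0,0.04,-0.2,0,0,0,0,0,0,0,0,0,0]'; python3 -m handwheel '[0,0,0.25,0,0,0,0.25,0,0,0,0.25,0,0,0,0,0,0,0,0,0]'
```

```text
t: 24.62
eef_pos: [0.5332, 0.0578, 0.2398]
eef_rot: [0.0, -0.001, 1.0, -0.0]
wrist_force: [1.3, -0.1, 0.0]
width: 0.0532
grasp_force: 0.0
t: 25.25
eef_pos: [0.4934, -0.1925, 0.2399]
eef_rot: [0.0, -0.001, 1.0, -0.0]
wrist_force: [0.9, -0.3, 0.9]
width: 0.0532
grasp_force: 0.0
t: 25.88
eef_pos: [0.4696, -0.3207, 0.2394]
eef_rot: [-0.0, -0.0, 1.0, 0.001]
wrist_force: [-0.6, 0.5, 0.0]
width: 0.0533
grasp_force: 0.0
t: 26.5
eef_pos: [0.4706, -0.3214, 0.0915]
eef_rot: [0.001, -0.001, 1.0, -0.001]
wrist_force: [-0.0, -0.8, 0.3]
width: 0.0527
grasp_force: 0.0
```

```bash
python3 -m handwheel '[0,-0.013,0.17,0,0,0,0.175,0,0,0,0,0,0,0,0,0]'; python3 -m handwheel '[0,0,0,0,0,0,0,0,0,0,0,0,0,0,0,0]' 0;  python3 -m handwheel '[0,0,0,0,0,0,0,0,0,0,0,0,0,0,0,0]' 62; python3 -m handwheel '[0,0,0,0.0556,0,0,0,0.0556,0,0,0,0.0556,0,0,0,0.0556,0,0,0,0.0556]'; python3 -m handwheel '[0,0,0,0.0556,0,0,0,0.0556,0,0,0,0.0556,0,0,0,0.0552,0,0,0,0]';python3 -m handwheel '[0,0,0,0,0,0,0,0,0,0,0,0,0,0,0,0]' 0
```

```text
t: 27.0
eef_pos: [0.4708, -0.3252, 0.0233]
eef_rot: [0.001, -0.0, 1.0, -0.001]
wrist_force: [0.3, 0.1, 0.8]
width: 0.0527
grasp_force: 0.0
t: 27.5
eef_pos: [0.4708, -0.3253, 0.024]
eef_rot: [0.002, -0.0, 1.0, -0.002]
wrist_force: [-1.7, 1.7, 9.5]
width: 0.0373
grasp_force: 58.9
t: 28.0
eef_pos: [0.4693, -0.324, 0.0207]
eef_rot: [-0.0, 0.0, 1.0, 0.0]
wrist_force: [-0.6, -1.2, 0.3]
width: 0.0529
grasp_force: 0.0
t: 28.62
eef_pos: [0.4693, -0.324, 0.0205]
eef_rot: [-0.0, 0.426, 0.905, 0.0]
wrist_force: [0.1, 0.4, -0.2]
width: 0.0534
grasp_force: 0.0
t: 29.25
eef_pos: [0.4693, -0.324, 0.0205]
eef_rot: [-0.0, 0.707, 0.708, -0.0]
wrist_force: [-0.4, -0.2, -0.9]
width: 0.0531
grasp_force: 0.0
t: 29.75
eef_pos: [0.4694, -0.3241, 0.0212]
eef_rot: [0.0, 0.706, 0.708, -0.0]
wrist_force: [-0.5, 0.5, 4.2]
width: 0.0385
grasp_force: 59.6
```

```bash
python3 -m handwheel '[0,0,-0.011,0,0,0,0,0,0,0,0,0,0,0,0,0]' 62; python3 -m handwheel '[0,0,0,0,0,0,0,0,0,0,0,0,0,0,0,0]' 0; python3 -m handwheel '[0,0,-0.15,0,0,0,-0.2,0,0,0,-0.2,0,0,0,0,0,0,0,0,0]';python3 -m handwheel '[-0.103,0.173,0,0,-0.103,0.173,0,0,-0.102,0.174,0,0,0,0,0,0,0,0,0,0]'
```

```text
t: 30.25
eef_pos: [0.4693, -0.324, 0.0228]
eef_rot: [-0.0, 0.707, 0.707, 0.0]
wrist_force: [0.2, 1.0, 0.3]
width: 0.053
grasp_force: 0.0
t: 30.75
eef_pos: [0.4693, -0.3241, 0.0235]
eef_rot: [0.0, 0.707, 0.707, -0.0]
wrist_force: [-0.7, 1.7, 5.3]
width: 0.0373
grasp_force: 59.4
t: 31.38
eef_pos: [0.4689, -0.3237, 0.1323]
eef_rot: [-0.0, 0.707, 0.707, -0.0]
wrist_force: [0.1, -0.8, -1.1]
width: 0.0371
grasp_force: 60.1
t: 32.0
eef_pos: [0.5721, -0.3846, 0.1307]
eef_rot: [-0.002, 0.707, 0.707, -0.0]
wrist_force: [0.4, -0.5, -1.4]
width: 0.0368
grasp_force: 60.2
```

```bash
python3 -m handwheel '[-0.005,0.006,0,0,0,0,0,0,0,0,0.1,0,0,0,0.06,0,0,0,0,0]'; python3 -m handwheel '[0,0,0,0,0,0,0.04,0,0,0,0.02,0,0,0,0.02,0,0,0,0,0]';python3 -m handwheel '[0,0,0,0,0,0,0,0]'; python3 - <<'E'
from h import *
crop("top",415,130,535,230,6.5,"r1")
E
```

```text
t: 32.62
eef_pos: [0.5737, -0.386, 0.0998]
eef_rot: [-0.001, 0.707, 0.707, -0.0]
wrist_force: [-1.1, 0.6, -0.4]
width: 0.0372
grasp_force: 60.2
t: 33.25
eef_pos: [0.5745, -0.3866, 0.0851]
eef_rot: [-0.0, 0.707, 0.707, 0.0]
wrist_force: [-0.3, 0.2, 2.6]
width: 0.0373
grasp_force: 60.8
t: 33.5
eef_pos: [0.5746, -0.3867, 0.0852]
eef_rot: [0.0, 0.707, 0.707, 0.0]
wrist_force: [-1.0, 1.1, 2.7]
width: 0.0371
grasp_force: 60.8
```

View pics/r1.png

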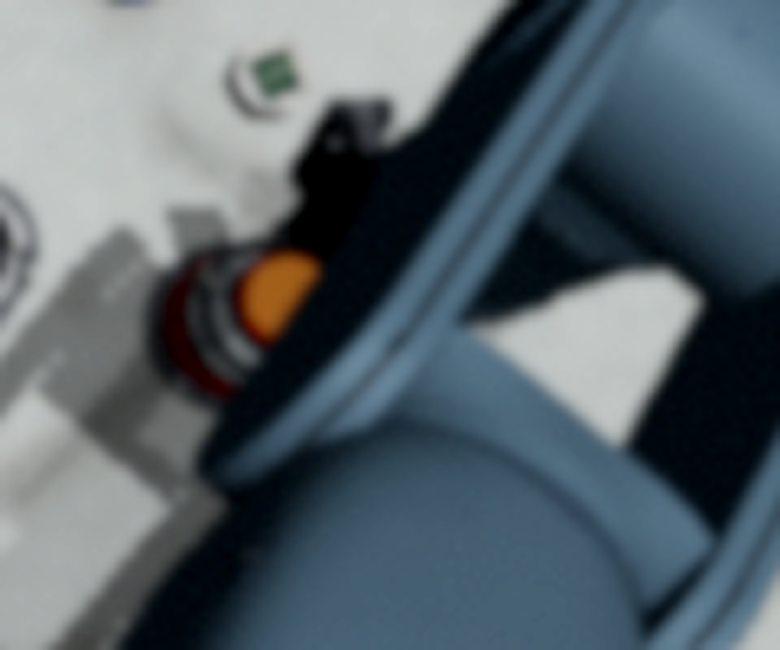

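The amber glass rests on the rim of the red barrel at (283,297); there is 2.7 N of contact and the TCP sits 1.4 mm past the target. I'll correct and press lightly.

```bash
python3 -m handwheel '[0.004,-0.0065,-0.005,0,0,0,0,0,0,0,0.01,0,0,0,0,0]'; python3 -m handwheel '[0,0,0.008,0,0,0,0,0]'; python3 -m handwheel '[0,0,0.008,0,0,0,0,0]'
```

```text
t: 34.05
eef_pos: [0.5731, -0.3857, 0.0834]
eef_rot: [-0.0, 0.707, 0.707, -0.0]
wrist_force: [-0.3, -0.2, 0.8]
width: 0.0369
grasp_force: 60.2
t: 34.3
eef_pos: [0.5732, -0.3858, 0.0821]
eef_rot: [-0.0, 0.707, 0.707, -0.0]
wrist_force: [-0.4, 0.1, -0.4]
width: 0.0373
grasp_force: 60.2
t: 34.55
eef_pos: [0.5732, -0.3858, 0.0805]
eef_rot: [-0.0, 0.707, 0.707, -0.0]
wrist_force: [0.6, 0.3, 0.4]
width: 0.0371
grasp_force: 60.2
```

```bash
python3 -m handwheel '[0,0,0,0,0,0,0,0,0,0,0,0]' 62; python3 -m handwheel '[0,0,-0.2,0,0,0,-0.2,0,0.25,-0.1,0,0,0.2,0,0,0,0,0,0,0]'; python3 - <<'E'
from m import *
im=grab(4)
for c in [(.4492,-.1739),(.4655,-.2326)]: print(glass(im,c))
crop("top",365,150,505,255,5.7,"b2",im.astype('u1'))
E
```

```text
t: 34.92
eef_pos: [0.5733, -0.3859, 0.0808]
eef_rot: [0.0, 0.707, 0.707, -0.0]
wrist_force: [0.2, 0.3, 0.6]
width: 0.053
grasp_force: 0.0
t: 35.55
eef_pos: [0.5531, -0.293, 0.1613]
eef_rot: [-0.0, 0.706, 0.708, 0.0]
wrist_force: [0.6, 0.2, 1.1]
width: 0.0528
grasp_force: 0.0
(array([ 0.4492, -0.1739,  0.01  ]), np.float64(12.666810056384243))
(array([ 0.4656, -0.2342,  0.01  ]), np.float64(10.248042158030207))
```

View pics/b2.png

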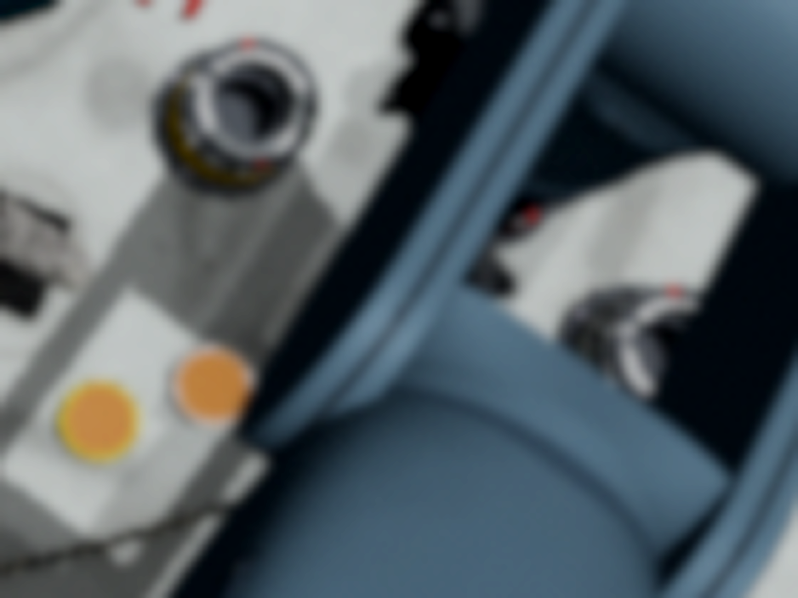

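White glass is unmoved at ~(213,385) with its right edge hidden by the arm, and yellow is unmoved too. I'll centre the white glass by gripping both ways.

```bash
python3 -m handwheel '[0.15,-0.22,0,0,0.15,-0.22,0,0,0,0,0.25,0,0,0,0.25,0,0,0,0,0]'; python3 -m handwheel '[0,0,0.1,0,0,0,0.1,0,0,0,0,0,0,0,0,0]'; python3 -m handwheel '[0,0,0,0,0,0,0,0,0,0,0,0,0,0,0,0]' 0;  python3 -m handwheel '[0,0,0,0,0,0,0,0,0,0,0,0,0,0,0,0]' 62
```

```text
t: 36.38
eef_pos: [0.4628, -0.235, 0.0576]
eef_rot: [-0.004, 0.708, 0.707, -0.0]
wrist_force: [0.2, 0.1, 0.5]
width: 0.053
grasp_force: 0.0
t: 36.88
eef_pos: [0.4663, -0.237, 0.0223]
eef_rot: [0.001, 0.707, 0.707, 0.0]
wrist_force: [0.6, -0.6, 0.4]
width: 0.0532
grasp_force: 0.0
t: 37.38
eef_pos: [0.4662, -0.2368, 0.0229]
eef_rot: [0.002, 0.707, 0.707, 0.0]
wrist_force: [-1.6, -0.0, 8.3]
width: 0.0376
grasp_force: 59.1
t: 37.88
eef_pos: [0.4652, -0.2358, 0.0206]
eef_rot: [-0.0, 0.707, 0.707, -0.0]
wrist_force: [-0.6, 1.1, 0.0]
width: 0.0531
grasp_force: 0.0
```

```bash
python3 -m handwheel '[0.011,0,-0.01,0,0,0,0,-0.0556,0,0,0,-0.0556,0,0,0,-0.0556,0,0,0,-0.0556]'; python3 -m handwheel '[0,0,0,-0.0556,0,0,0,0,0,0,0,0]'; python3 -m handwheel '[0,0,0,0,0,0,0,0,0,0,0,0,0,0,0,0]' 0; python3 -m handwheel '[0,0,0,0.0556,0,0,0,0.0556,0,0,0,0.0556,0,0,0,0.0556,0,0,0,0.0556]' 62; python3 -m handwheel '[0,0,0,0,0,0,0,0,0,0,0,0]' 0; python3 -m handwheel '[0,0,-0.2,0,0,0,-0.2,0,0,0,-0.2,0,0,0,0,0,0,0,0,0]'
```

```text
t: 38.5
eef_pos: [0.4652, -0.2335, 0.0228]
eef_rot: [-0.0, 0.42, 0.908, 0.0]
wrist_force: [1.0, -0.8, 0.6]
width: 0.053
grasp_force: 0.0
t: 38.88
eef_pos: [0.4652, -0.2336, 0.0227]
eef_rot: [-0.0, 0.343, 0.939, 0.0]
wrist_force: [0.4, 0.4, -0.4]
width: 0.0529
grasp_force: 0.0
t: 39.38
eef_pos: [0.4652, -0.2336, 0.0234]
eef_rot: [0.0, 0.342, 0.94, -0.0]
wrist_force: [-2.5, 0.2, 6.0]
width: 0.0374
grasp_force: 59.2
t: 40.0
eef_pos: [0.4652, -0.2336, 0.0227]
eef_rot: [-0.0, 0.71, 0.704, -0.0]
wrist_force: [-0.7, -0.5, -0.7]
width: 0.0532
grasp_force: 0.0
t: 40.38
eef_pos: [0.4653, -0.2337, 0.0234]
eef_rot: [0.0, 0.706, 0.708, -0.0]
wrist_force: [-2.5, 1.2, 6.9]
width: 0.0373
grasp_force: 59.3
t: 41.0
eef_pos: [0.4648, -0.2333, 0.1422]
eef_rot: [-0.0, 0.707, 0.708, -0.0]
wrist_force: [0.6, 0.5, 0.3]
width: 0.0371
grasp_force: 60.1
```

```bash
python3 -m handwheel '[-0.22,0.0085,0,0,-0.222,0.0085,0,0,-0.222,0.009,0,0,-0.222,0.0085,0,0,-0.222,0.0085,0,0]'; python3 -m handwheel '[0,0,0,0,0,0,0.1,0,0,0,0.1,0,0,0,0,0,0,0,0,0]'; python3 -m handwheel '[0,0,0,0,0,0,0,0]'
```

```text
t: 41.62
eef_pos: [0.473, -0.4558, 0.1401]
eef_rot: [-0.002, 0.707, 0.707, 0.0]
wrist_force: [0.2, -0.4, 0.0]
width: 0.0375
grasp_force: 60.1
t: 42.25
eef_pos: [0.4739, -0.4546, 0.1026]
eef_rot: [-0.0, 0.707, 0.707, 0.0]
wrist_force: [-0.6, 0.2, -1.0]
width: 0.0371
grasp_force: 60.2
t: 42.5
eef_pos: [0.4741, -0.4555, 0.1036]
eef_rot: [0.001, 0.707, 0.707, -0.0]
wrist_force: [-0.2, 0.0, -0.6]
width: 0.0371
grasp_force: 60.2
```

```bash
python3 -m handwheel '[0.002,-0.003,0.05,0,0,0,0.04,0,0,0,0.01,0,0,0,0,0,0,0,0,0]'; python3 -m handwheel '[0,0,0.008,0,0,0,0,0]'; python3 -m handwheel '[0,0,0.007,0,0,0,0,0]'
```

```text
t: 43.12
eef_pos: [0.4733, -0.455, 0.0829]
eef_rot: [0.0, 0.707, 0.707, -0.0]
wrist_force: [0.6, -0.0, -0.7]
width: 0.0374
grasp_force: 60.2
t: 43.38
eef_pos: [0.4732, -0.4548, 0.0811]
eef_rot: [-0.0, 0.707, 0.707, -0.0]
wrist_force: [-0.1, -0.1, -0.2]
width: 0.0373
grasp_force: 60.1
t: 43.62
eef_pos: [0.4732, -0.4548, 0.0796]
eef_rot: [-0.0, 0.707, 0.707, 0.0]
wrist_force: [0.4, -0.0, -0.5]
width: 0.0373
grasp_force: 60.2
```

```bash
python3 -m handwheel '[0,0,0,0,0,0,0,0,0,0,0,0]' 62; python3 -m handwheel '[0,0,-0.2,0,0,0,-0.2,0,0.205,-0.02,0,0,0.24,-0.02,0,0,0.24,-0.02,0,0]'; python3 -m handwheel '[0.24,-0.02,0,0,0.24,-0.02,0,0,0.24,-0.02,0,0,0,0,0,0,0,0,0,0]'; python3 -m handwheel '[0,0,0.25,0,0,0,0.2,0,0,0,0,0,0,0,0,0]'
```

```text
t: 44.0
eef_pos: [0.4732, -0.4549, 0.0798]
eef_rot: [0.0, 0.707, 0.707, -0.0]
wrist_force: [-0.2, 0.4, -0.0]
width: 0.053
grasp_force: 0.0
t: 44.62
eef_pos: [0.461, -0.3167, 0.1599]
eef_rot: [0.0, 0.707, 0.707, 0.0]
wrist_force: [0.5, 0.0, 0.4]
width: 0.0528
grasp_force: 0.0
t: 45.25
eef_pos: [0.4497, -0.1743, 0.1602]
eef_rot: [0.001, 0.707, 0.707, -0.0]
wrist_force: [0.1, -0.6, -1.0]
width: 0.053
grasp_force: 0.0
t: 45.75
eef_pos: [0.4501, -0.1752, 0.0707]
eef_rot: [0.001, 0.707, 0.707, 0.0]
wrist_force: [0.7, -0.6, 1.1]
width: 0.0529
grasp_force: 0.0
```

```bash
python3 -m handwheel '[0.003,-0.002,0.12,0,0,0,0.115,0,0,0,0,0,0,0,0,0]'; python3 -m handwheel '[0,0,0,0,0,0,0,0,0,0,0,0,0,0,0,0]' 0;  python3 -m handwheel '[0,0,0,0,0,0,0,0,0,0,0,0,0,0,0,0]' 62; python3 -m handwheel '[0,0,0,-0.0556,0,0,0,-0.0556,0,0,0,-0.0556,0,0,0,-0.0556,0,0,0,-0.0556]'; python3 -m handwheel '[0,0,0,-0.0556,0,0,0,-0.0556,0,0,0,-0.0556,0,0,0,-0.0552,0,0,0,0]';python3 -m handwheel '[0,0,0,0,0,0,0,0,0,0,0,0,0,0,0,0]' 0;python3 -m handwheel '[0,0,-0.2,0,0,0,-0.2,0,0,0,-0.2,0,0,0,0,0,0,0,0,0]'
```

```text
t: 46.25
eef_pos: [0.45, -0.1742, 0.0243]
eef_rot: [0.001, 0.707, 0.707, 0.0]
wrist_force: [-1.4, 1.0, 0.7]
width: 0.0529
grasp_force: 0.0
t: 46.75
eef_pos: [0.452, -0.1752, 0.027]
eef_rot: [0.004, 0.707, 0.707, 0.001]
wrist_force: [-2.0, 2.0, 26.1]
width: 0.0001
grasp_force: 13.3
t: 47.25
eef_pos: [0.449, -0.1734, 0.0234]
eef_rot: [0.0, 0.707, 0.707, 0.0]
wrist_force: [-0.3, 0.9, 7.9]
width: 0.0531
grasp_force: 4.0
t: 47.88
eef_pos: [0.4459, -0.1708, 0.0232]
eef_rot: [-0.004, 0.339, 0.941, 0.001]
wrist_force: [-9.3, 6.7, 22.0]
width: 0.0532
grasp_force: 10.5
t: 48.5
eef_pos: [0.4458, -0.1721, 0.0233]
eef_rot: [-0.003, -0.001, 1.0, 0.001]
wrist_force: [-10.1, 2.4, 18.1]
width: 0.053
grasp_force: 9.1
t: 49.0
eef_pos: [0.4522, -0.1759, 0.0269]
eef_rot: [0.004, -0.0, 1.0, -0.003]
wrist_force: [-2.8, -0.9, 34.8]
width: 0.0
grasp_force: 17.4
t: 49.62
eef_pos: [0.4481, -0.1728, 0.142]
eef_rot: [-0.001, 0.0, 1.0, 0.0]
wrist_force: [0.2, -0.2, 0.8]
width: -0.0002
grasp_force: 0.0
```

```bash
python3 -m handwheel '[0,0.25,0,0,0,0.25,-0.1,0,0,0.25,-0.1,0,0,0.25,0,0,0,0.25,0,0]' 62; python3 - <<'E'
from m import *
im=grab(4); np.save("im3.npy",im)
crop("top",345,150,505,255,5,"b3",im.astype('u1'))
E
```

```text
t: 50.25
eef_pos: [0.4477, 0.0783, 0.1813]
eef_rot: [-0.001, 0.0, 1.0, 0.0]
wrist_force: [0.5, -0.8, -0.2]
width: 0.0528
grasp_force: 0.0
```

View pics/b3.png

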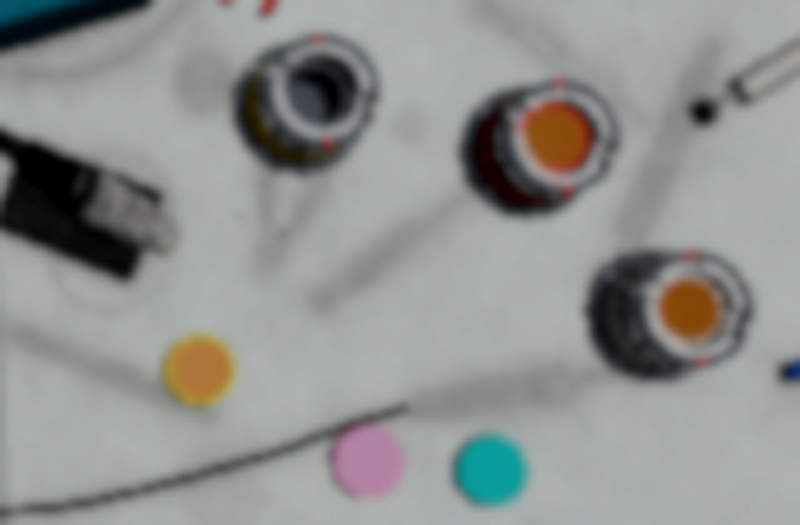

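Yellow glass was knocked: it is now at (199,370), ~10 mm aside. The red and white glasses lie centred in their barrels at (558,137) and (690,310).

```bash
python3 - <<'E'
from m import *
im=np.load("im3.npy"); g=im.mean(2)
print(glass(im,px("top",384.8,224.1,.01)[:2],sat=50),glass(im,px("top",384.8,224.1,.01)[:2]))
for n,c in [("gR",(.5732,-.386)),("gW",(.4734,-.455))]:
    for s in (60,80):
        p,d=glass(im,proj and c,sat=s); q=proj("top",[p])[0]; print(n,px("top",*q,.05),d)
E
```

```text
(array([ 0.4485, -0.1819,  0.01  ]), np.float64(13.54422261635181)) (array([ 0.4485, -0.1818,  0.01  ]), np.float64(12.271934032608957))
gR [ 0.5752 -0.388   0.05  ] 12.667595327148854
gR [ 0.5753 -0.3885  0.05  ] 11.290841838260253
gW [ 0.4737 -0.4562  0.05  ] 10.546535490546095
gW [ 0.4738 -0.4561  0.05  ] 8.891581298109973
```

```bash
python3 -m handwheel '[-0.003,-0.2,0,0,0,-0.22,0,0,0,-0.22,0,0,0,-0.22,0,0,0,-0.22,0,0]'; python3 -m handwheel '[0,-0.22,0,0,0,0,0.2,0,0,0,0.2,0,0,0,0.2,0,0,0,0,0]'; python3 -m handwheel '[0,0,0,0,0,0,0,0]'
```

```text
t: 51.08
eef_pos: [0.4483, -0.1422, 0.1818]
eef_rot: [-0.001, 0.001, 1.0, 0.0]
wrist_force: [0.9, -0.9, -0.4]
width: 0.0529
grasp_force: 0.0
t: 51.7
eef_pos: [0.4462, -0.183, 0.0596]
eef_rot: [-0.004, 0.001, 1.0, 0.002]
wrist_force: [-0.0, 0.1, 0.5]
width: 0.0525
grasp_force: 0.0
t: 51.95
eef_pos: [0.4504, -0.1843, 0.0643]
eef_rot: [0.001, 0.0, 1.0, -0.001]
wrist_force: [0.2, 0.4, 0.8]
width: 0.0529
grasp_force: 0.0
```

```bash
python3 -m handwheel '[0.003,0.009,0.1,0,0,0,0.098,0,0,0,0,0,0,0,0,0]'; python3 -m handwheel '[0,0,0,0,0,0,0,0,0,0,0,0,0,0,0,0]' 0
```

```text
t: 52.45
eef_pos: [0.4496, -0.182, 0.0243]
eef_rot: [0.001, -0.0, 1.0, -0.001]
wrist_force: [-0.0, 1.0, 0.3]
width: 0.0527
grasp_force: 0.0
t: 52.95
eef_pos: [0.4524, -0.1833, 0.027]
eef_rot: [0.004, 0.0, 1.0, -0.002]
wrist_force: [1.1, 3.3, 22.9]
width: 0.0004
grasp_force: 11.3
```

```bash
python3 -m handwheel '[0,0,-0.06,0,0,0,-0.06,0,0,0,0,0,0,0,0,0]' 62; python3 -m handwheel '[0,0.25,0,0,0,0.25,-0.2,0,0,0.25,-0.2,0,0,0.25,0,0,0,0.25,0,0]'; python3 - <<'E'
from m import *
im=grab(4)
c=px("top",384.8,224.1,.01)[:2]
print(glass(im,c,sat=50),glass(im,c))
E
```

```text
t: 53.45
eef_pos: [0.4486, -0.1814, 0.047]
eef_rot: [-0.0, 0.0, 1.0, 0.0]
wrist_force: [-0.1, 0.4, 0.2]
width: 0.0523
grasp_force: 0.0
t: 54.08
eef_pos: [0.4487, 0.0677, 0.1254]
eef_rot: [0.0, 0.0, 1.0, -0.0]
wrist_force: [1.7, -0.6, -0.4]
width: 0.0531
grasp_force: 0.0
(array([ 0.4484, -0.1816,  0.01  ]), np.float64(13.502295631179392)) (array([ 0.4484, -0.1814,  0.01  ]), np.float64(12.200395916801025))
```

```bash
python3 -m handwheel '[0,-0.25,0,0,0,-0.25,0,0,0,-0.25,0,0,0,-0.25,0,0,0,-0.25,0,0]'; python3 -m handwheel '[0,0,0,0,0,0,0.2,0,0,0,0.2,0,0,0,0,0,0,0,0,0]';python3 -m handwheel '[0,0,0.08,0,0,0,0.05,0,0,0,0,0,0,0,0,0]'
```

```text
t: 54.9
eef_pos: [0.4478, -0.1872, 0.1248]
eef_rot: [-0.0, 0.001, 1.0, 0.0]
wrist_force: [1.0, 0.1, 0.5]
width: 0.0532
grasp_force: 0.0
t: 55.52
eef_pos: [0.4491, -0.1842, 0.046]
eef_rot: [0.0, 0.0, 1.0, -0.0]
wrist_force: [-0.0, -0.2, 0.6]
width: 0.0533
grasp_force: 0.0
t: 56.02
eef_pos: [0.4493, -0.1841, 0.0199]
eef_rot: [0.0, -0.0, 1.0, -0.0]
wrist_force: [0.3, -0.1, 0.1]
width: 0.0523
grasp_force: 0.0
```

Now grip, open, quarter turn, grip again, and look at the numbers before lifting.

```bash
python3 -m handwheel '[0,0,0,0,0,0,0,0,0,0,0,0,0,0,0,0]' 0;  python3 -m handwheel '[0,0,0,0,0,0,0,0,0,0,0,0,0,0,0,0]' 62
```

```text
t: 56.52
eef_pos: [0.4493, -0.1841, 0.0204]
eef_rot: [0.001, -0.0, 1.0, -0.0]
wrist_force: [-1.4, 0.7, 8.4]
width: 0.0384
grasp_force: 59.2
t: 57.02
eef_pos: [0.4488, -0.1838, 0.0191]
eef_rot: [-0.0, -0.0, 1.0, 0.0]
wrist_force: [-0.3, 0.5, -0.6]
width: 0.053
grasp_force: 0.0
```

```bash
python3 -m handwheel '[0,0,-0.01,0.0556,0,0,0,0.0556,0,0,0,0.0556,0,0,0,0.0556,0,0,0,0.0556]'; python3 -m handwheel '[0,0,0,0.0556,0,0,0,0.0556,0,0,0,0.0556,0,0,0,0.0552,0,0,0,0]';python3 -m handwheel '[0,0,0,0,0,0,0,0,0,0,0,0,0,0,0,0]' 0;python3 -m handwheel '[0,0,-0.2,0,0,0,-0.2,0,0,0,-0.2,0,0,0,0,0,0,0,0,0]'
```

```text
t: 57.65
eef_pos: [0.4488, -0.1838, 0.0211]
eef_rot: [-0.0, 0.426, 0.905, 0.0]
wrist_force: [-0.1, -0.2, -0.3]
width: 0.053
grasp_force: 0.0
t: 58.28
eef_pos: [0.4488, -0.1838, 0.0211]
eef_rot: [-0.0, 0.707, 0.708, -0.0]
wrist_force: [0.6, 0.6, 0.7]
width: 0.0527
grasp_force: 0.0
t: 58.78
eef_pos: [0.4488, -0.1838, 0.0217]
eef_rot: [0.0, 0.706, 0.708, -0.0]
wrist_force: [-1.5, 0.8, 5.6]
width: 0.038
grasp_force: 59.3
t: 59.4
eef_pos: [0.4484, -0.1835, 0.1407]
eef_rot: [-0.0, 0.707, 0.708, -0.0]
wrist_force: [0.1, 1.0, -1.3]
width: 0.038
grasp_force: 60.2
```

```bash
python3 -m handwheel '[-0.085,0.193,0,0,-0.083,0.193,0,0,-0.083,0.193,0,0,-0.083,0.193,0,0,0,0,0,0]'; python3 -m handwheel '[0,0,0,0,0,0,0.1,0,0,0,0.1,0,0,0,0,0,0,0,0,0]'; python3 -m handwheel '[0,0,0,0,0,0,0,0]'
```

```text
t: 60.02
eef_pos: [0.6043, -0.2513, 0.1381]
eef_rot: [-0.001, 0.707, 0.707, -0.0]
wrist_force: [-0.6, -0.3, -0.8]
width: 0.0378
grasp_force: 60.3
t: 60.65
eef_pos: [0.6029, -0.2505, 0.1018]
eef_rot: [0.0, 0.707, 0.707, 0.0]
wrist_force: [-0.3, -0.5, 1.2]
width: 0.0383
grasp_force: 60.3
t: 60.9
eef_pos: [0.6035, -0.2509, 0.1021]
eef_rot: [0.001, 0.707, 0.707, 0.0]
wrist_force: [0.4, 0.2, -0.6]
width: 0.038
grasp_force: 60.3
```

```bash
python3 -m handwheel '[0,-0.002,0.05,0,0,0,0.035,0,0,0,0.01,0,0,0,0,0,0,0,0,0]'; python3 -m handwheel '[0,0,0.008,0,0,0,0,0]'
```

```text
t: 61.52
eef_pos: [0.603, -0.2507, 0.0823]
eef_rot: [0.0, 0.707, 0.707, 0.0]
wrist_force: [0.4, -0.5, -0.1]
width: 0.0379
grasp_force: 60.3
t: 61.78
eef_pos: [0.6028, -0.2506, 0.0806]
eef_rot: [0.0, 0.707, 0.707, -0.0]
wrist_force: [-0.5, -0.4, -0.3]
width: 0.0377
grasp_force: 60.3
```

```bash
python3 -m handwheel '[0,0,0.007,0,0,0,0,0]'; python3 -m handwheel '[0,0,0,0,0,0,0,0,0,0,0,0]' 62; python3 -m handwheel '[0,0,-0.25,0,0,0,-0.25,0,0,0,-0.25,0,0.2,-0.04,0,0,0.24,-0.04,0,0]'; python3 -m handwheel '[0.25,-0.04,0,0,0.25,-0.04,0,0,0.25,-0.04,0,0,0.25,-0.04,0,0,0,0,0,0]'; python3 - <<'E'
from m import *
im=grab(4); np.save("im4.npy",im); im=im.astype('u1')
crop("top",145,165,245,245,5,"q1",im); a=cv2.imread("pics/q1.png")
crop("top",385,150,505,235,3.3,"q2",im); b=cv2.imread("pics/q2.png")
c=np.zeros((590,800,3),'u1'); a=cv2.resize(a,None,fx=.8,fy=.8,interpolation=cv2.INTER_AREA)
c[:320,:400]=a; c[:b.shape[0],403:403+b.shape[1]]=b[:,:397]; cv2.imwrite("pics/both2.png",c[:330])
E
```

```text
t: 62.02
eef_pos: [0.6028, -0.2506, 0.0791]
eef_rot: [-0.0, 0.707, 0.707, -0.0]
wrist_force: [0.2, 0.2, 0.0]
width: 0.0382
grasp_force: 60.3
t: 62.4
eef_pos: [0.6029, -0.2507, 0.0793]
eef_rot: [0.0, 0.707, 0.707, 0.0]
wrist_force: [-0.8, 0.6, -0.6]
width: 0.0527
grasp_force: 0.0
t: 63.02
eef_pos: [0.5869, -0.1627, 0.2301]
eef_rot: [0.001, 0.708, 0.706, 0.0]
wrist_force: [1.0, 0.8, -0.5]
width: 0.0531
grasp_force: 0.0
t: 63.65
eef_pos: [0.5539, 0.0408, 0.2295]
eef_rot: [-0.0, 0.705, 0.709, 0.0]
wrist_force: [0.6, -0.5, -0.0]
width: 0.0529
grasp_force: 0.0
```

View pics/both2.png

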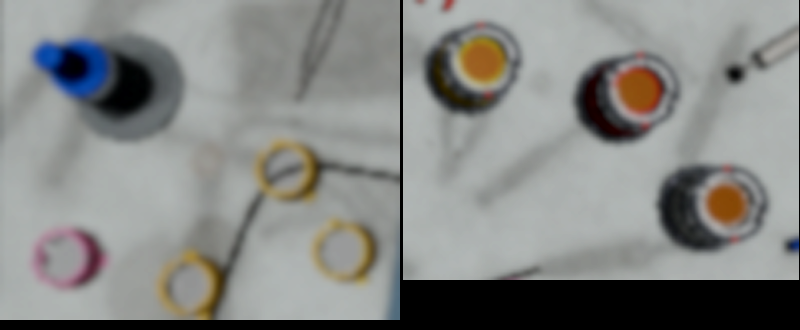

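Picture: all three glasses lie in their seats ((482,60), (640,92), (727,204)), and brush and rings are in place. Now the ring poses.

```bash
python3 - <<'E'
from m import *
im=np.load("im4.npy"); g=im[...,0]-im[...,2]
for n,c in [("A",(.5098,.303)),("B",(.4297,.3715)),("C",(.4504,.2635))]:
    f=fit(g,c,.0185,.028,1)   # sign check: gold annulus
    # centroid of gold annulus at z .028
    sm=lambda c,rad,z:smp(g,c,rad,z)
    ff=lambda p:-np.mean(sm(p,.0175,.028))
    s=minimize(ff,c,method='Nelder-Mead',options=dict(initial_simplex=np.array(c)+np.array([[0,0],[.003,0],[0,.003]])))
    p=sm(s.x,.0245,.0015)
    best=max(range(0,180,1),key=lambda a:sum(np.interp((a+k+w)%360,np.degrees(T),p,period=360) for k in(0,180) for w in range(-12,13,3)))
    print(n,s.x.round(4),-s.fun,"lugs",best,[int(x) for x in p[::4]])
E
```

```text
A [0.5094 0.3041] 42.922653328898015 lugs 30 [13, 27, 45, 45, 24, 30, 36, 43, 43, 42, 39, 23, 11, 5, 2, 1, 4, 20, 25, 9, 0, 0, 0, 0, 1, 1, 1, 0, 2, 5]
B [0.429  0.3721] 43.230283707645725 lugs 15 [17, 51, 53, 27, 28, 32, 27, 29, 35, 39, 41, 40, 34, 17, 11, 35, 50, 16, 0, 0, 0, 0, 0, 0, 0, 1, 2, 3, 4, 5]
C [0.4503 0.2634] 37.10489326690934 lugs 27 [5, 14, 41, 36, 25, 38, 38, 36, 35, 35, 26, 20, 12, 7, 2, 3, 20, 32, 12, 0, 0, 0, 0, 0, 0, 0, 0, 0, 2, 3]
```

```bash
python3 -m handwheel '[0.2,-0.035,0,0,0.25,-0.037,0,0,0.25,-0.037,0,0,0.25,-0.037,0,0,0.2,-0.037,0,0]'; python3 -m handwheel '[0.163,-0.037,0,0,0,0,0.25,0,0,0,0.25,0,0,0,0.2,0,0,0,0,0]';python3 -m handwheel '[0,0,0,0,0,0,0,0]'
```

```text
t: 64.47
eef_pos: [0.5188, 0.2678, 0.2291]
eef_rot: [0.0, 0.708, 0.707, 0.0]
wrist_force: [-0.4, -0.5, 0.0]
width: 0.0527
grasp_force: 0.0
t: 65.1
eef_pos: [0.5093, 0.2978, 0.0858]
eef_rot: [-0.002, 0.708, 0.706, -0.004]
wrist_force: [-0.3, 0.2, -0.4]
width: 0.0528
grasp_force: 0.0
t: 65.35
eef_pos: [0.5127, 0.3002, 0.0915]
eef_rot: [0.001, 0.707, 0.707, 0.002]
wrist_force: [0.6, -0.4, 0.6]
width: 0.0529
grasp_force: 0.0
```

```bash
python3 -m handwheel '[0.014,-0.012,0.15,0,0,0,0.15,0,0,0,0,0,0,0,0,0]'; python3 -m handwheel '[0,0,0,0,0,0,0,0,0,0,0,0,0,0,0,0]' 0;  python3 -m handwheel '[0,0,0,0,0,0,0,0,0,0,0,0,0,0,0,0]' 62;  python3 -m handwheel '[0,0,0,0.0556,0,0,0,0.0556,0,0,0,0.0556,0,0,0,0.0556,0,0,0,0.0556]'; python3 -m handwheel '[0,0,0,0.0556,0,0,0,0.0556,0,0,0,0.0556,0,0,0,0.0552,0,0,0,0]';python3 -m handwheel '[0,0,0,0,0,0,0,0,0,0,0,0,0,0,0,0]' 0
```

```text
t: 65.85
eef_pos: [0.5097, 0.3032, 0.031]
eef_rot: [0.001, 0.707, 0.707, 0.001]
wrist_force: [0.1, 0.5, 0.5]
width: 0.0533
grasp_force: 0.0
t: 66.35
eef_pos: [0.51, 0.3033, 0.0316]
eef_rot: [0.001, 0.707, 0.707, 0.002]
wrist_force: [-0.3, 0.2, 4.7]
width: 0.0376
grasp_force: 59.6
t: 66.85
eef_pos: [0.5084, 0.3027, 0.0291]
eef_rot: [-0.0, 0.707, 0.707, -0.0]
wrist_force: [-0.4, 0.2, 0.3]
width: 0.0526
grasp_force: 0.0
t: 67.47
eef_pos: [0.5084, 0.3027, 0.029]
eef_rot: [0.0, 0.941, 0.339, -0.0]
wrist_force: [-0.2, 0.5, 0.1]
width: 0.0531
grasp_force: 0.0
t: 68.1
eef_pos: [0.5084, 0.3027, 0.0291]
eef_rot: [0.0, 1.0, 0.001, -0.0]
wrist_force: [-0.5, -0.6, 0.7]
width: 0.0529
grasp_force: 0.0
t: 68.6
eef_pos: [0.5087, 0.3029, 0.0296]
eef_rot: [-0.0, 1.0, 0.0, 0.0]
wrist_force: [-0.8, 0.2, 4.5]
width: 0.0376
grasp_force: 60.3
```

```bash
python3 -m handwheel '[0,0,-0.013,0,0,0,0,0,0,0,0,0,0,0,0,0]' 62;python3 -m handwheel '[0,0,0,0,0,0,0,0,0,0,0,0,0,0,0,0]' 0;  python3 -m handwheel '[0,0,-0.2,0,0,0,-0.25,0,0,0,-0.25,0,0,0,-0.25,0,0,0,-0.05,0]'; python3 -m handwheel '[0.04,0.2,0,0,0.04,0.24,0,0,0.04,0.24,0,0,0.04,0.24,0,0,0.04,0.24,0,0]';python3 -m handwheel '[0.04,0.24,0,0,0.04,0.24,0,0,0.04,0.24,0,0,0.04,0.24,0,0,0.04,0.24,0,0]';python3 -m handwheel '[0.04,0.2,0,0,0.03,0.2,0,0,0,0,0,0,0,0,0,0,0,0,0,0]'
```

```text
t: 69.1
eef_pos: [0.5083, 0.3027, 0.0316]
eef_rot: [0.0, 1.0, -0.0, -0.0]
wrist_force: [0.5, 0.3, -0.0]
width: 0.0526
grasp_force: 0.0
t: 69.6
eef_pos: [0.5086, 0.3028, 0.0321]
eef_rot: [-0.0, 1.0, 0.0, 0.0]
wrist_force: [-0.7, 0.5, 5.7]
width: 0.0372
grasp_force: 60.2
t: 70.22
eef_pos: [0.51, 0.3034, 0.2355]
eef_rot: [-0.001, 1.0, 0.0, 0.003]
wrist_force: [-0.7, 0.2, -0.4]
width: 0.0374
grasp_force: 60.2
t: 70.85
eef_pos: [0.5477, 0.0693, 0.23]
eef_rot: [-0.0, 1.0, 0.0, -0.001]
wrist_force: [0.3, 0.1, 0.5]
width: 0.0374
grasp_force: 60.3
t: 71.47
eef_pos: [0.5878, -0.1705, 0.2298]
eef_rot: [-0.001, 1.0, -0.0, -0.001]
wrist_force: [-0.0, 0.4, -0.3]
width: 0.0373
grasp_force: 60.3
t: 72.1
eef_pos: [0.6022, -0.2479, 0.2313]
eef_rot: [-0.0, 1.0, 0.001, -0.0]
wrist_force: [0.5, 1.0, -0.2]
width: 0.0374
grasp_force: 60.4
```

```bash
python3 -m handwheel '[0.004,0.0135,0,0,0,0,0,-0.0546,0,0,0,-0.0546,0,0,0,-0.0546,0,0,0,-0.0546]'; python3 -m handwheel '[0,0,0.2,0,0,0,0.2,0,0,0,0.15,0,0,0,0.08,0,0,0,0,0]'; python3 -m handwheel '[0,0,0,0,0,0,0,0]'
```

```text
t: 72.72
eef_pos: [0.6034, -0.2514, 0.2321]
eef_rot: [0.0, 0.941, 0.339, 0.0]
wrist_force: [-0.3, 0.6, -0.8]
width: 0.0371
grasp_force: 60.4
t: 73.35
eef_pos: [0.6029, -0.2514, 0.105]
eef_rot: [-0.001, 0.942, 0.337, -0.001]
wrist_force: [0.3, -0.7, -0.3]
width: 0.0373
grasp_force: 60.4
t: 73.6
eef_pos: [0.6041, -0.2525, 0.1075]
eef_rot: [0.001, 0.942, 0.336, 0.001]
wrist_force: [-0.2, -0.0, -0.3]
width: 0.0373
grasp_force: 60.4
```

```bash
python3 -m handwheel '[0.0015,-0.0097,0.04,0,0,0,0.015,0,0,0,0,0,0,0,0,0]'; python3 -m handwheel '[0,0,0.01,0,0,0,0.01,0,0,0,0,0,0,0,0,0]'; python3 -m handwheel '[0,0,0.01,0,0,0,0.01,0,0,0,0,0,0,0,0,0]'
```

```text
t: 74.1
eef_pos: [0.6023, -0.2503, 0.0948]
eef_rot: [-0.0, 0.942, 0.336, 0.0]
wrist_force: [-0.0, 0.1, -0.7]
width: 0.0373
grasp_force: 60.4
t: 74.6
eef_pos: [0.603, -0.2504, 0.0921]
eef_rot: [0.001, 0.942, 0.336, 0.001]
wrist_force: [-0.8, 1.5, 7.0]
width: 0.0377
grasp_force: 61.0
t: 75.1
eef_pos: [0.6019, -0.2503, 0.0866]
eef_rot: [-0.0, 0.942, 0.336, -0.0]
wrist_force: [-2.2, -0.4, 1.1]
width: 0.0373
grasp_force: 61.7
```

```bash
python3 -m handwheel '[0,0,0.006,0,0,0,0,0,0,0,0,0]'; python3 -m handwheel '[0,0,0.003,0.045,0,0,0.003,0.045,0,0,0.003,0.045,0,0,0.003,0.045,0,0,0,0]'
```

```text
t: 75.47
eef_pos: [0.602, -0.2503, 0.0865]
eef_rot: [-0.0, 0.942, 0.336, -0.0]
wrist_force: [-4.0, 0.9, 8.3]
width: 0.0372
grasp_force: 62.4
t: 76.1
eef_pos: [0.6025, -0.2506, 0.0842]
eef_rot: [0.0, 0.998, 0.06, 0.0]
wrist_force: [-2.4, 0.4, 6.8]
width: 0.0375
grasp_force: 62.2
```

```bash
python3 -m handwheel '[0,0,0.003,0.045,0,0,0.003,0.045,0,0,0.003,0.045,0,0,0.003,0.045,0,0,0,0]'; python3 - <<'E'
from workcell import r
s=r.read_state(); print(s['wrist_torque'],s['wrist_force'])
E
python3 -m handwheel '[0,0,0.002,0.02,0,0,0,0,0,0,0,0]'; python3 - <<'E'
from workcell import r
s=r.read_state(); print(s['wrist_torque'],s['wrist_force'])
E
```

```text
t: 76.72
eef_pos: [0.6024, -0.2501, 0.0821]
eef_rot: [0.0, 0.975, -0.221, 0.0]
wrist_force: [-4.2, 1.9, 9.8]
width: 0.0373
grasp_force: 62.5
[ 0.31811993  0.68281807 -0.11109931] [-4.24834075  1.86007652  9.78131057]
t: 77.1
eef_pos: [0.6025, -0.25, 0.0821]
eef_rot: [-0.0, 0.968, -0.251, 0.0]
wrist_force: [-5.0, 3.6, 11.7]
width: 0.0374
grasp_force: 62.7
[ 0.49059208  0.73181802 -0.05092436] [-5.04336967  3.64854397 11.6833897 ]
```

```bash
python3 -m handwheel '[0,0,0,0.015,0,0,0,0.015,0,0,0,0]'; python3 - <<'E'
from workcell import r
s=r.read_state(); print(s['wrist_torque'],s['tau'])
E
python3 -m handwheel '[0,0,0,0.015,0,0,0,0.015,0,0,0,0]'; python3 - <<'E'
from m import *
s=r.read_state(); print(s['wrist_torque'],s['tau'])
im=r.get_image("top"); crop("top",385,150,445,195,12,"y1",im)
E
```

```text
t: 77.47
eef_pos: [0.6026, -0.2493, 0.0821]
eef_rot: [-0.0, 0.955, -0.296, 0.0]
wrist_force: [-4.3, 4.8, 11.5]
width: 0.0374
grasp_force: 62.7
[0.82729532 0.66671887 0.76292587] [ -2.67534882 -51.51324391 -24.55104232  -0.25698306  -2.02231586
   0.93003877]
t: 77.85
eef_pos: [0.6027, -0.2483, 0.0821]
eef_rot: [-0.001, 0.941, -0.339, 0.0]
wrist_force: [-3.0, 7.7, 12.1]
width: 0.0374
grasp_force: 62.8
[1.21843065 0.478042   1.71715455] [ -5.1358594  -51.24067068 -24.76186931  -0.60013348  -2.24846207
   1.89548135]
```

View pics/y1.png

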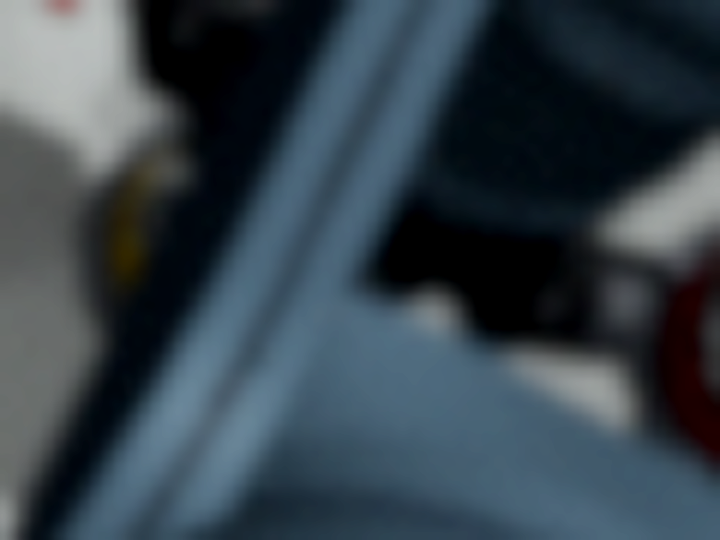

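Gripper hides the barrel, but the twisting moment rose to 1.7 N m: the yellow ring is at its stop. I'll release and move on to ring C.

```bash
python3 -m handwheel '[0,0,0,0,0,0,0,0,0,0,0,0,0,0,0,0]' 62; python3 -m handwheel '[0,0,-0.15,0,0,0,-0.2,-0.055,0,0,-0.2,-0.055,0,0,-0.2,-0.055,0,0,0,-0.055]'; python3 -m handwheel '[0,0,0,0,0,0,0,0]'
```

```text
t: 78.4
eef_pos: [0.6021, -0.2504, 0.08]
eef_rot: [-0.0, 0.94, -0.341, -0.0]
wrist_force: [0.3, 0.1, 0.5]
width: 0.0529
grasp_force: 0.0
t: 79.03
eef_pos: [0.604, -0.2514, 0.235]
eef_rot: [0.002, 1.0, 0.0, 0.003]
wrist_force: [-0.1, 0.2, -1.1]
width: 0.0528
grasp_force: 0.0
t: 79.28
eef_pos: [0.6018, -0.2501, 0.2294]
eef_rot: [-0.0, 1.0, -0.004, -0.001]
wrist_force: [-0.1, 0.4, -0.2]
width: 0.053
grasp_force: 0.0
```

```bash
python3 -m handwheel '[-0.069,-0.2,0,0,-0.069,-0.24,0,0,-0.069,-0.24,0,0,-0.069,-0.24,0,0,-0.069,-0.24,0,0]';python3 -m handwheel '[-0.069,-0.24,0,0,-0.069,-0.24,0,0,-0.069,-0.24,0,0,-0.069,-0.24,0,0,-0.069,-0.24,0,0]';python3 -m handwheel '[-0.067,-0.207,0,0,0,0,0,0,0,0,0.25,0,0,0,0.25,0,0,0,0.2,0]'; python3 -m handwheel '[0,0,0,0,0,0,0,0,0,0,0,0]'
```

```text
t: 79.9
eef_pos: [0.5334, -0.0164, 0.2296]
eef_rot: [-0.0, 1.0, -0.004, -0.001]
wrist_force: [0.4, 0.8, 0.4]
width: 0.0525
grasp_force: 0.0
t: 80.53
eef_pos: [0.4657, 0.2238, 0.2298]
eef_rot: [0.0, 1.0, -0.004, -0.001]
wrist_force: [0.5, -0.0, 0.9]
width: 0.0529
grasp_force: 0.0
t: 81.15
eef_pos: [0.4529, 0.2626, 0.0882]
eef_rot: [0.001, 1.0, -0.004, -0.001]
wrist_force: [0.0, -0.2, 0.1]
width: 0.0526
grasp_force: 0.0
t: 81.53
eef_pos: [0.4549, 0.2641, 0.0923]
eef_rot: [-0.001, 1.0, -0.003, 0.002]
wrist_force: [-0.1, 0.6, 0.7]
width: 0.0533
grasp_force: 0.0
```

```bash
python3 -m handwheel '[-0.015,0.002,0.15,0,0,0,0.15,0,0,0,0,0,0,0,0,0]'; python3 -m handwheel '[0,0,0,0,0,0,0,0,0,0,0,0,0,0,0,0]' 0;  python3 -m handwheel '[0,0,0,0,0,0,0,0,0,0,0,0,0,0,0,0]' 62;  python3 -m handwheel '[0,0,0,-0.0556,0,0,0,-0.0556,0,0,0,-0.0556,0,0,0,-0.0556,0,0,0,-0.0556]'; python3 -m handwheel '[0,0,0,-0.0556,0,0,0,-0.0556,0,0,0,-0.0556,0,0,0,-0.0572,0,0,0,0]';python3 -m handwheel '[0,0,0,0,0,0,0,0]'
```

```text
t: 82.02
eef_pos: [0.4516, 0.2639, 0.032]
eef_rot: [-0.0, 1.0, -0.003, 0.001]
wrist_force: [0.8, -0.3, 0.4]
width: 0.053
grasp_force: 0.0
t: 82.52
eef_pos: [0.4518, 0.264, 0.0326]
eef_rot: [-0.001, 1.0, -0.002, 0.002]
wrist_force: [-1.3, -0.6, 7.7]
width: 0.0373
grasp_force: 59.2
t: 83.02
eef_pos: [0.4504, 0.2635, 0.0303]
eef_rot: [0.0, 1.0, -0.003, -0.0]
wrist_force: [-0.1, -1.0, 0.5]
width: 0.0532
grasp_force: 0.0
t: 83.65
eef_pos: [0.4503, 0.2635, 0.0303]
eef_rot: [-0.0, 0.906, 0.423, -0.0]
wrist_force: [0.3, -0.4, 0.1]
width: 0.0532
grasp_force: 0.0
t: 84.28
eef_pos: [0.4504, 0.2635, 0.0303]
eef_rot: [-0.0, 0.707, 0.707, -0.0]
wrist_force: [-0.1, 0.4, 0.1]
width: 0.0529
grasp_force: 0.0
t: 84.52
eef_pos: [0.4504, 0.2635, 0.0304]
eef_rot: [-0.0, 0.707, 0.707, -0.0]
wrist_force: [-0.1, -0.2, -0.3]
width: 0.053
grasp_force: 0.0
```

```bash
python3 -m handwheel '[0,0,-0.008,0,0,0,0,0]'; python3 -m handwheel '[0,0,0,0,0,0,0,0,0,0,0,0,0,0,0,0]' 0;  python3 -m handwheel '[0,0,-0.2,0,0,0,-0.25,0,0,0,-0.25,0,0,0,-0.25,0,0,0,-0.05,0]'; python3 -m handwheel '[-0.2,0.044,0,0,-0.24,0.044,0,0,-0.24,0.044,0,0,-0.24,0.044,0,0,-0.24,0.044,0,0]';python3 -m handwheel '[-0.24,0.044,0,0,-0.24,0.044,0,0,-0.24,0.044,0,0,-0.24,0.044,0,0,-0.24,0.044,0,0]';python3 -m handwheel '[-0.24,0.044,0,0,-0.24,0.044,0,0,-0.2,0.044,0,0,-0.2,0.042,0,0,0,0,0,0]';python3 -m handwheel '[0,0,0,0,0,0,0,0]'
```

```text
t: 84.78
eef_pos: [0.4505, 0.2636, 0.0322]
eef_rot: [0.0, 0.707, 0.707, 0.0]
wrist_force: [0.0, -0.5, -0.8]
width: 0.0531
grasp_force: 0.0
t: 85.28
eef_pos: [0.4506, 0.2636, 0.0325]
eef_rot: [0.0, 0.707, 0.707, 0.0]
wrist_force: [-1.3, -0.4, 5.1]
width: 0.0373
grasp_force: 59.5
t: 85.9
eef_pos: [0.4521, 0.2641, 0.2358]
eef_rot: [0.002, 0.707, 0.708, 0.003]
wrist_force: [0.3, 0.9, -0.8]
width: 0.0373
grasp_force: 60.2
t: 86.52
eef_pos: [0.4941, 0.0301, 0.2307]
eef_rot: [-0.001, 0.707, 0.708, -0.001]
wrist_force: [1.5, -0.4, -1.1]
width: 0.0377
grasp_force: 60.2
t: 87.15
eef_pos: [0.5385, -0.2096, 0.2304]
eef_rot: [-0.001, 0.707, 0.707, -0.0]
wrist_force: [0.8, 0.3, -0.4]
width: 0.0375
grasp_force: 60.2
t: 87.78
eef_pos: [0.5732, -0.387, 0.229]
eef_rot: [-0.001, 0.708, 0.706, -0.0]
wrist_force: [-0.5, 0.4, -1.3]
width: 0.0372
grasp_force: 60.3
t: 88.02
eef_pos: [0.574, -0.3829, 0.2317]
eef_rot: [-0.001, 0.706, 0.708, 0.0]
wrist_force: [0.0, -0.5, -0.3]
width: 0.0374
grasp_force: 60.3
```

```bash
python3 -m handwheel '[-0.0125,-0.004,0,0,0,0,0,-0.0556,0,0,0,-0.0556,0,0,0,-0.0556,0,0,0,-0.0556]'; python3 -m handwheel '[0,0,0.2,0,0,0,0.2,0,0,0,0.15,0,0,0,0.08,0,0,0,0,0]'; python3 -m handwheel '[0,0,0,0,0,0,0,0]'
```

```text
t: 88.65
eef_pos: [0.5733, -0.3863, 0.2324]
eef_rot: [0.0, 0.419, 0.908, -0.0]
wrist_force: [0.4, -0.9, -0.8]
width: 0.0376
grasp_force: 60.3
t: 89.28
eef_pos: [0.5729, -0.3862, 0.1052]
eef_rot: [-0.001, 0.422, 0.907, 0.0]
wrist_force: [0.0, 0.3, -0.6]
width: 0.0372
grasp_force: 60.3
t: 89.52
eef_pos: [0.574, -0.3875, 0.1078]
eef_rot: [0.001, 0.422, 0.907, -0.0]
wrist_force: [-0.3, 0.3, -0.7]
width: 0.0376
grasp_force: 60.3
```

```bash
python3 -m handwheel '[0.0055,0.001,0.04,0,0,0,0.015,0,0,0,0,0,0,0,0,0]'; python3 -m handwheel '[0,0,0.01,0,0,0,0.01,0,0,0,0,0,0,0,0,0]'; python3 -m handwheel '[0,0,0.01,0,0,0,0.01,0,0,0,0,0,0,0,0,0]'
```

```text
t: 90.02
eef_pos: [0.5727, -0.3859, 0.095]
eef_rot: [-0.0, 0.422, 0.907, -0.0]
wrist_force: [-0.1, 0.4, -0.3]
width: 0.0373
grasp_force: 60.3
t: 90.52
eef_pos: [0.5727, -0.3858, 0.091]
eef_rot: [-0.0, 0.422, 0.907, 0.0]
wrist_force: [0.7, 0.3, -0.8]
width: 0.0377
grasp_force: 60.3
t: 91.02
eef_pos: [0.5727, -0.3859, 0.0871]
eef_rot: [0.0, 0.422, 0.907, -0.0]
wrist_force: [-0.3, -0.6, 0.6]
width: 0.0375
grasp_force: 60.6
```

```bash
python3 -m handwheel '[0,0,0.009,0,0,0,0,0]'; python3 -m handwheel '[0,0,0.003,0.045,0,0,0.003,0.045,0,0,0.003,0.045,0,0,0.003,0.045,0,0,0,0]'; python3 -m handwheel '[0,0,0.003,0.045,0,0,0.003,0.045,0,0,0.003,0.045,0,0,0.003,0.04,0,0,0,0]'; python3 -c "
from workcell import r
print(r.read_state()['wrist_torque'])"
python3 -m handwheel '[0,0,0.002,0.02,0,0,0,0,0,0,0,0]';python3 -c "
from workcell import r
print(r.read_state()['wrist_torque'])"
```

```text
t: 91.28
eef_pos: [0.5729, -0.386, 0.0869]
eef_rot: [0.001, 0.422, 0.907, -0.0]
wrist_force: [-1.5, 1.7, 8.7]
width: 0.0375
grasp_force: 61.4
t: 91.9
eef_pos: [0.5735, -0.3864, 0.0843]
eef_rot: [0.001, 0.659, 0.752, 0.0]
wrist_force: [0.3, 0.7, 6.9]
width: 0.0372
grasp_force: 61.0
t: 92.52
eef_pos: [0.5733, -0.3867, 0.0825]
eef_rot: [0.001, 0.838, 0.546, 0.0]
wrist_force: [-1.2, 1.2, 9.9]
width: 0.0373
grasp_force: 61.3
[ 0.20389176  0.4063201  -0.07053561]
t: 92.9
eef_pos: [0.5734, -0.3863, 0.0825]
eef_rot: [0.001, 0.854, 0.52, 0.0]
wrist_force: [-1.6, 2.5, 11.0]
width: 0.0374
grasp_force: 61.5
[0.44294359 0.47780028 0.16409774]
```

Torque starts rising after 67°; a little more, until about 1.5 N m.

```bash
python3 -m handwheel '[0,0,0,0.015,0,0,0,0.015,0,0,0,0]'; python3 -m handwheel '[0,0,0,0.02,0,0,0,0]'; python3 -c "
from workcell import r
print(r.read_state()['wrist_torque'])"; python3 -m handwheel '[0,0,0,0,0,0,0,0,0,0,0,0,0,0,0,0]' 62; python3 -m handwheel '[0,0,-0.2,0,0,0,-0.2,0,0,0,-0.2,0,0,0,-0.15,0,0,0,0,0]'
```

```text
t: 93.28
eef_pos: [0.5736, -0.3854, 0.0825]
eef_rot: [0.001, 0.878, 0.479, 0.001]
wrist_force: [-2.7, 4.0, 12.1]
width: 0.0375
grasp_force: 61.6
t: 93.52
eef_pos: [0.5724, -0.3869, 0.0825]
eef_rot: [0.001, 0.892, 0.452, -0.001]
wrist_force: [-5.0, 0.9, 12.6]
width: 0.0377
grasp_force: 61.7
[0.06051448 1.00500231 0.8181095 ]
t: 94.02
eef_pos: [0.5727, -0.3857, 0.0796]
eef_rot: [-0.0, 0.893, 0.451, -0.0]
wrist_force: [-1.8, -0.3, -0.3]
width: 0.0534
grasp_force: 0.0
t: 94.65
eef_pos: [0.5739, -0.3868, 0.2334]
eef_rot: [0.003, 0.893, 0.451, 0.001]
wrist_force: [-0.1, 0.1, -0.6]
width: 0.0528
grasp_force: 0.0
```

```bash
python3 -m handwheel '[0,0,0,-0.0505,0,0,0,-0.0505,0,0,0,-0.0505,0,0,0,-0.0505,0,0,0,0]'; python3 -m handwheel '[0.2,-0.045,0,0,0.24,-0.045,0,0,0.24,-0.045,0,0,0.24,-0.045,0,0,0.24,-0.045,0,0]'; python3 -m handwheel '[0.24,-0.045,0,0,0.24,-0.045,0,0,0.24,-0.045,0,0,0.24,-0.045,0,0,0.24,-0.045,0,0]';python3 -m handwheel '[0.24,-0.045,0,0,0.24,-0.045,0,0,0.24,-0.045,0,0,0.24,-0.045,0,0,0.24,-0.045,0,0]';python3 -m handwheel '[0.23,-0.045,0,0,0,0,0,0,0,0,0,0]'
```

```text
t: 95.28
eef_pos: [0.5722, -0.3854, 0.2281]
eef_rot: [-0.001, 0.708, 0.706, -0.0]
wrist_force: [-0.4, -0.4, 0.7]
width: 0.0529
grasp_force: 0.0
t: 95.9
eef_pos: [0.527, -0.1521, 0.2292]
eef_rot: [-0.001, 0.709, 0.705, -0.0]
wrist_force: [0.7, 1.2, -0.0]
width: 0.053
grasp_force: 0.0
t: 96.52
eef_pos: [0.4822, 0.0877, 0.2294]
eef_rot: [-0.0, 0.709, 0.705, -0.0]
wrist_force: [0.2, -0.6, -0.1]
width: 0.053
grasp_force: 0.0
t: 97.15
eef_pos: [0.4373, 0.3276, 0.2293]
eef_rot: [-0.0, 0.709, 0.706, -0.0]
wrist_force: [1.1, 0.4, 0.9]
width: 0.053
grasp_force: 0.0
t: 97.52
eef_pos: [0.4288, 0.3717, 0.2292]
eef_rot: [0.0, 0.708, 0.706, -0.001]
wrist_force: [-0.8, 0.4, 0.5]
width: 0.0534
grasp_force: 0.0
```

```bash
python3 -m handwheel '[0,0,0.25,0,0,0,0.25,0,0,0,0.2,0,0,0,0,0,0,0,0,0]';python3 -m handwheel '[0,0,0.15,0,0,0,0.137,0,0,0,0,0,0,0,0,0]'; python3 -c "
from workcell import r
print(r.read_state()['eef_pos'])"
```

```text
t: 98.15
eef_pos: [0.4305, 0.3719, 0.0915]
eef_rot: [0.0, 0.708, 0.706, 0.001]
wrist_force: [0.2, 0.6, -0.6]
width: 0.053
grasp_force: 0.0
t: 98.65
eef_pos: [0.4306, 0.3729, 0.0348]
eef_rot: [0.0, 0.707, 0.707, 0.002]
wrist_force: [0.1, 0.5, 1.2]
width: 0.0529
grasp_force: 0.0
[0.43062248 0.3729221  0.03478391]
```

Grip along x, then a quarter turn clockwise, lower slightly, grip along y, lift and carry to the white barrel.

```bash
python3 -m handwheel '[0,0,0.008,0,0,0,0,0,0,0,0,0,0,0,0,0,0,0,0,0]' 0;  python3 -m handwheel '[0,0,0,0,0,0,0,0,0,0,0,0,0,0,0,0]' 62;  python3 -m handwheel '[0,0,0,0.0556,0,0,0,0.0556,0,0,0,0.0556,0,0,0,0.0556,0,0,0,0.0556]'; python3 -m handwheel '[0,0,0,0.0556,0,0,0,0.0556,0,0,0,0.0556,0,0,0,0.0552,0,0,0,0]';python3 -m handwheel '[0,0,0,0,0,0,0,0]'; python3 -m handwheel '[0,0,0,0,0,0,0,0,0,0,0,0,0,0,0,0]' 0
```

```text
t: 99.28
eef_pos: [0.4306, 0.373, 0.0338]
eef_rot: [0.001, 0.707, 0.707, 0.002]
wrist_force: [-2.2, -2.0, 10.2]
width: 0.0379
grasp_force: 58.8
t: 99.78
eef_pos: [0.4291, 0.3722, 0.0309]
eef_rot: [-0.0, 0.707, 0.707, -0.0]
wrist_force: [-0.2, -0.1, -0.4]
width: 0.053
grasp_force: 0.0
t: 100.4
eef_pos: [0.4291, 0.3722, 0.0308]
eef_rot: [0.0, 0.941, 0.339, -0.0]
wrist_force: [-1.2, 0.1, -0.0]
width: 0.0527
grasp_force: 0.0
t: 101.02
eef_pos: [0.4291, 0.3722, 0.0308]
eef_rot: [0.0, 1.0, 0.0, -0.0]
wrist_force: [-0.2, -0.4, -0.4]
width: 0.0527
grasp_force: 0.0
t: 101.28
eef_pos: [0.4292, 0.3722, 0.031]
eef_rot: [0.0, 1.0, 0.001, -0.0]
wrist_force: [-0.2, 0.3, 0.2]
width: 0.0527
grasp_force: 0.0
t: 101.78
eef_pos: [0.4294, 0.3724, 0.0315]
eef_rot: [-0.0, 1.0, -0.0, 0.0]
wrist_force: [-1.7, -0.6, 4.8]
width: 0.0371
grasp_force: 60.2
```

```bash
python3 -m handwheel '[0,0,-0.2,0,0,0,-0.25,0,0,0,-0.25,0,0,0,-0.25,0,0,0,-0.05,0]'; python3 -m handwheel '[0.013,0.2,0,0,0.013,0.25,0,0,0.013,0.25,0,0,0.013,0.25,0,0,0.013,0.25,0,0]'; python3 -m handwheel '[0.013,0.25,0,0,0.013,0.25,0,0,0.013,0.25,0,0,0.013,0.25,0,0,0.013,0.25,0,0]';python3 -m handwheel '[0.013,0.25,0,0,0.013,0.25,0,0,0.013,0.25,0,0,0.013,0.25,0,0,0.013,0.25,0,0]';python3 -m handwheel '[0.013,0.25,0,0,0.013,0.187,0,0,0,0,0,0,0,0,0,0,0,0,0,0]'
```

```text
t: 102.4
eef_pos: [0.4307, 0.3731, 0.2347]
eef_rot: [-0.002, 1.0, -0.0, 0.003]
wrist_force: [0.3, 0.4, -1.6]
width: 0.0377
grasp_force: 60.3
t: 103.02
eef_pos: [0.4411, 0.1307, 0.2296]
eef_rot: [0.0, 1.0, -0.0, -0.001]
wrist_force: [0.8, 0.5, -0.7]
width: 0.0375
grasp_force: 60.3
t: 103.65
eef_pos: [0.454, -0.1191, 0.2296]
eef_rot: [-0.001, 1.0, -0.0, -0.001]
wrist_force: [0.1, 0.3, -0.9]
width: 0.0379
grasp_force: 60.3
t: 104.28
eef_pos: [0.4671, -0.3689, 0.2291]
eef_rot: [-0.001, 1.0, -0.0, -0.001]
wrist_force: [0.2, 0.5, -0.7]
width: 0.0377
grasp_force: 60.3
t: 104.9
eef_pos: [0.4729, -0.4538, 0.2306]
eef_rot: [-0.001, 1.0, 0.0, -0.0]
wrist_force: [0.0, 1.0, -0.4]
width: 0.0374
grasp_force: 60.4
```

```bash
python3 -m handwheel '[0.002,0.004,0,-0.049,0,0,0,-0.049,0,0,0,-0.049,0,0,0,-0.049,0,0,0,-0.049]'; python3 -m handwheel '[0,0,0.2,-0.049,0,0,0.2,0,0,0,0.15,0,0,0,0.08,0,0,0,0,0]'; python3 -m handwheel '[0,0,0,0,0,0,0,0]'
```

```text
t: 105.52
eef_pos: [0.4735, -0.4547, 0.2314]
eef_rot: [0.0, 0.926, 0.378, 0.0]
wrist_force: [-0.0, -0.6, -0.3]
width: 0.0375
grasp_force: 60.4
t: 106.15
eef_pos: [0.4731, -0.455, 0.1043]
eef_rot: [-0.001, 0.895, 0.446, -0.0]
wrist_force: [-0.3, -0.1, -0.1]
width: 0.0375
grasp_force: 60.4
t: 106.4
eef_pos: [0.4739, -0.4567, 0.1067]
eef_rot: [0.001, 0.895, 0.445, 0.0]
wrist_force: [-0.1, -0.5, -1.4]
width: 0.0373
grasp_force: 60.4
```

```bash
python3 -m handwheel '[0.004,-0.003,0.04,0,0,0,0.015,0,0,0,0,0,0,0,0,0]'; python3 -m handwheel '[0,0,0.01,0,0,0,0.01,0,0,0,0,0,0,0,0,0]'; python3 -m handwheel '[0,0,0.01,0,0,0,0.007,0,0,0,0,0,0,0,0,0]'
```

```text
t: 106.9
eef_pos: [0.4733, -0.455, 0.0939]
eef_rot: [-0.0, 0.895, 0.445, 0.0]
wrist_force: [0.4, -0.8, -0.7]
width: 0.0376
grasp_force: 60.4
t: 107.4
eef_pos: [0.473, -0.4551, 0.0898]
eef_rot: [-0.0, 0.895, 0.445, -0.0]
wrist_force: [-1.8, -0.9, -0.5]
width: 0.0375
grasp_force: 60.4
t: 107.9
eef_pos: [0.4731, -0.4551, 0.0866]
eef_rot: [-0.0, 0.895, 0.445, -0.0]
wrist_force: [-3.8, -1.6, 0.8]
width: 0.0371
grasp_force: 60.4
```

```bash
python3 -m handwheel '[0,0,0.009,0,0,0,0,0]'; python3 -m handwheel '[0,0,0.003,0.045,0,0,0.003,0.045,0,0,0.003,0.045,0,0,0.003,0.045,0,0,0,0]'; python3 -m handwheel '[0,0,0.003,0.045,0,0,0.003,0.045,0,0,0.003,0.045,0,0,0.003,0.04,0,0,0,0]'; python3 -c "
from workcell import r
print(r.read_state()['wrist_torque'])"
python3 -m handwheel '[0,0,0.002,0.02,0,0,0,0,0,0,0,0]';python3 -c "
from workcell import r
print(r.read_state()['wrist_torque'])"
```

```text
t: 108.15
eef_pos: [0.4731, -0.4552, 0.0857]
eef_rot: [0.0, 0.895, 0.445, -0.0]
wrist_force: [-4.1, -2.2, 6.9]
width: 0.0374
grasp_force: 61.0
t: 108.78
eef_pos: [0.4728, -0.455, 0.083]
eef_rot: [-0.0, 0.984, 0.177, -0.0]
wrist_force: [-5.0, -0.1, 4.7]
width: 0.0373
grasp_force: 60.8
t: 109.4
eef_pos: [0.4725, -0.4543, 0.0814]
eef_rot: [-0.0, 0.995, -0.096, -0.001]
wrist_force: [-7.8, 2.8, 11.2]
width: 0.0374
grasp_force: 61.5
[0.51751874 1.28872855 0.17098041]
t: 109.78
eef_pos: [0.4726, -0.4541, 0.0814]
eef_rot: [-0.0, 0.992, -0.126, -0.001]
wrist_force: [-7.0, 4.3, 13.8]
width: 0.0376
grasp_force: 61.7
[0.68202469 1.35157291 1.11032481]
```

At the stop. A little more for snugness, then release, rise, move clear and look.

```bash
python3 -m handwheel '[0,0,0,0.015,0,0,0,0.015,0,0,0,0]'; python3 -c "
from workcell import r
print(r.read_state()['wrist_torque'])"; python3 -m handwheel '[0,0,0,0,0,0,0,0,0,0,0,0,0,0,0,0]' 62; python3 -m handwheel '[0,0,-0.2,0,0,0,-0.25,0,0,0,-0.25,0,0,0,-0.2,0,0,0,0,0]'; python3 -m handwheel '[0,-0.25,0,0,0,-0.25,0,0,0,-0.25,0,0,0,-0.25,0,0,0,-0.25,0,0]'; python3 -m handwheel '[0,-0.25,0,0,0,-0.25,0,0,0,-0.25,0,0,0,-0.25,0,0,0,0,0,0]'; python3 - <<'E'
from m import *
im=grab(4); np.save("im5.npy",im); im=im.astype('u1')
crop("top",385,150,505,235,6.6,"end",im); a=cv2.imread("pics/end.png")
im2=r.get_image("top"); crop("top",145,165,205,205,5,"e2",im2); b=cv2.imread("pics/e2.png"); a[361:561,0:300]=b[:200]; cv2.imwrite("pics/end.png",a)
E
```

```text
t: 110.15
eef_pos: [0.4747, -0.4546, 0.0817]
eef_rot: [0.0, 0.985, -0.173, 0.001]
wrist_force: [-0.9, 2.6, 10.5]
width: 0.0371
grasp_force: 61.9
[0.59516409 0.16230374 0.54422727]
t: 110.65
eef_pos: [0.4732, -0.4549, 0.0793]
eef_rot: [-0.0, 0.985, -0.174, -0.0]
wrist_force: [-0.2, 0.3, -0.1]
width: 0.0534
grasp_force: 0.0
t: 111.28
eef_pos: [0.4744, -0.4565, 0.2643]
eef_rot: [0.003, 0.985, -0.174, 0.003]
wrist_force: [-1.7, -0.4, -0.5]
width: 0.053
grasp_force: 0.0
t: 111.9
eef_pos: [0.5587, -0.2183, 0.2581]
eef_rot: [-0.0, 0.985, -0.174, -0.001]
wrist_force: [0.3, -0.0, -0.5]
width: 0.053
grasp_force: 0.0
t: 112.52
eef_pos: [0.6274, -0.0284, 0.2579]
eef_rot: [-0.001, 0.985, -0.171, -0.001]
wrist_force: [-1.3, -0.3, -0.7]
width: 0.0534
grasp_force: 0.0
```

View pics/end.png

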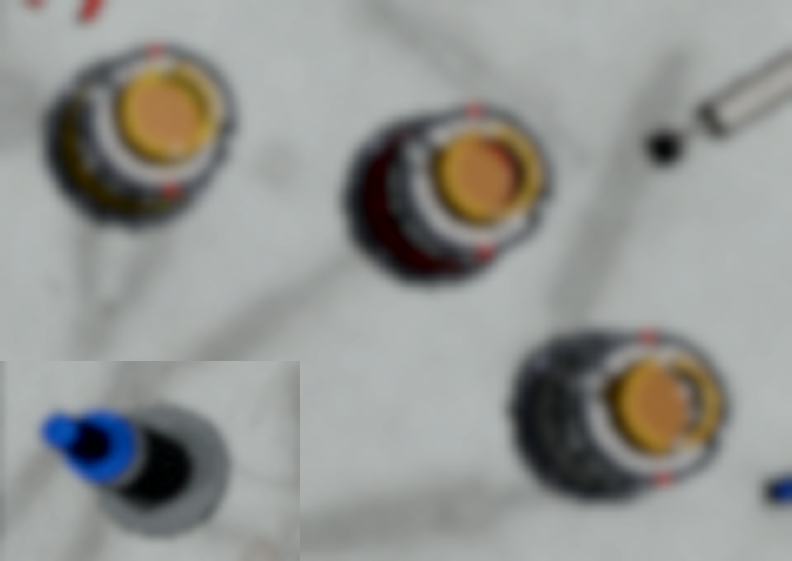

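The final picture shows all rings screwed down concentrically on their glasses ((168,112), (492,177), (668,403)) and the brush upright in its stand. A quick numeric check of the ring centres and white top marks comes before signing off.

```bash
python3 - <<'E'
from m import *
im=np.load("im5.npy"); g=im.mean(2)
gy=im[...,0]-im[...,2]
for n,c in [("Y",(.603,-.2507)),("R",(.5732,-.386)),("W",(.4733,-.455))]:
    s=minimize(lambda p:-np.mean(smp(gy,p,.0185,.078)),c,method='Nelder-Mead',options=dict(initial_simplex=np.array(c)+np.array([[0,0],[.002,0],[0,.002]])))
    p=smp(gy,s.x,.0178,.078); print(n,s.x.round(4),round(-s.fun),[int(x) for x in p[::4]])
E
```

```text
Y [ 0.6033 -0.2493] 56 [34, 51, 65, 66, 68, 72, 72, 71, 71, 73, 72, 69, 71, 71, 67, 49, 43, 58, 62, 61, 65, 62, 52, 48, 49, 53, 51, 53, 56, 46]
R [ 0.5736 -0.3852] 58 [28, 43, 58, 66, 73, 78, 78, 77, 76, 76, 75, 75, 76, 77, 68, 53, 48, 46, 49, 56, 62, 62, 58, 56, 58, 56, 49, 49, 50, 39]
W [ 0.4737 -0.4543] 55 [21, 41, 65, 74, 78, 78, 76, 77, 77, 76, 77, 77, 77, 79, 65, 34, 28, 39, 50, 57, 54, 53, 53, 53, 48, 47, 47, 44, 43, 31]
```

White marks sit at about 0° and 185–190° on every ring, so all three are at the stop and centred.

```bash
python3 -c "
from workcell import r
print(r.sign_off())"
```

```text
the job is handed in; nothing more can be done
None
```

The job is handed in and no verdict came back: all three barrels were scrubbed, white-banded, then yellow, then red; the brush stands in its stand; each of the three glasses lies in its barrel under a ring turned to the stop, with no spare rings left over; the arm was not brought near the tin or the cutters, though I took no final check of them.

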